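# Put the rinsed dosing gear to drain

### The arm

A 6-joint arm with a two-finger parallel gripper is mounted at the origin on a cart in front of the work surface, level with it; the furniture and walls round the work are solid. World frame = base frame: x ahead of the robot, y to its left, z up, the work surface at z = 0. Lengths are in m, angles in rad, forces in N, time in s.
With the tool pointing down it reaches from about 0.325 to 0.85 m from the base axis. Payload 15.5 kg.
Tool frame: the origin (TCP) lies at the very end of the fingers, on their centre line; the grasp point (between the pads) lies 19 mm behind it; z points along the fingers, y is the line along which they close (so a half turn about z gives the same grasp; the last joint's range is limited). The gripper opens to 91 mm and grips with 3 to 60 N. Pads are 32 mm wide; open, the fingers measure 118 mm over their backs; the gripper's body (76 mm by 178 mm) begins 60 mm behind the grasp point.
Start: joints at [-1.292, 0.494, 1.345, -0, 1.302, -0.096], TCP at [0.229, -0.582, 0.214] pointing down, gripper open.
Joint ranges: [-2.91, 2.91], [-0.82, 2.16], [0.22, 2.67], [-1.22, 4.37], [0.12, 2.79], [-3.08, 3.08]. Speed limits (rad/s): [1.89, 1.89, 2.57, 3.01, 3.01, 3.01].

### API

Orientations are given as a unit quaternion [x, y, z, w].
In Python, from workcell import sensors, vision, r, look_for, cut_out gives the robot as it stands.
- The arm moves only by the tool arm_command, never from a script. Its argument "steps" is a list of rows, each a list of 2 entries, a list of its own where there are three numbers: the shift along the tool's x, y, z scaled (see below), then the turn, a rotation vector about the tool's x, y, z scaled (see below). A call has 1 to 8 rows; each row shifts and turns the commanded pose from where the row before left it, along the tool's axes as they then stand; what a row does not reach is not made up. The controller multiplies each number of a shift by 200 mm and each number of a turn by 60 degrees. A row lasts 1/12 s, in which the tool goes at most 41.7 mm and 7.16 degrees, less where a joint would pass 70% of its speed; a pose out of reach is approached as far as the arm can. A call with a number of a shift or a turn outside -1 to 1 is refused whole. A call with a gripper value outside its range is refused whole. "fingers" is the opening, from -1 (shut) to 1 (fully open), set as the call begins (left out, the last holds). The fingers move at their own pace and stop on an object; "grip_force" is the grip in N (left out, the last holds). Time passes only in rows, so rows that do not move let the fingers close. It gives the time, the measured TCP pose, the force, the opening and the grip force at its end, in the units of the state.
- sensors.get_obs(): the state, without advancing time (a new reading comes with each control period).
- vision.snapshot(name): name is "side" or "top"; returns the picture (384x512x3 uint8, blue, green, red); there is no depth.
- vision.camera_params(name): a dict with "intrinsics" (3x3 intrinsics, pixels), "xyz" and "rotation" of the camera in the world. Camera axes: x right, y down, z forward; pixel columns grow to the right and rows downward; lengths in m; the calibration is good to about 2 mm. A picture is of the moment at which its call begins. camera_params takes no time and is no camera call.
- r.close_job(): hands the job in; it is judged then, once.
Trained networks look in the newest picture that a camera, given by its name, has taken for a name from the list of things; names that differ only in an ending like _2 or _b are one class to them, and where a whole thing is asked for, a point or a joint stands for the part that bears it (a point fixed in the world has none). Each returns a list of dicts, best first, with "confidence" (0 to 1); they miss things now and then, are a little off and sometimes report something else, mostly with a low value. They report only what shows in the picture. A call takes as long as a camera call. They do not tell look-alikes from the thing itself.
- look_for(name, camera): "location" ([column, row] in pixels, amid what is visible of it).
- cut_out(name, camera): "mask" (384x512 bool, what is visible of it) and "location" ([column, row] in pixels, amid what is visible of it).
The state is a dict: "time": time; "qpos": joint angles; "joint_velocities": joint speeds; "effort": joint torques, N m; "eef_pos": TCP position; "ee_rot": TCP orientation; "ft_force": force on the tool from outside, world axes, zero at the start; "moment": the same for the moment, N m; "finger_gap": finger opening in m; "grip_force": force on a finger pad.
Only numpy, scipy, OpenCV 4.12 (cv2) and the standard library are available. Lean on these libraries where they do the work, as an engineer would, in place of code of your own. Each camera call takes 0.05 s, during which the arm holds its last target. There are 200 camera calls.

### The job

Put the rinsed dosing gear to drain: first turn the lever of the trough's drain cock to half open, midway between shut and fully open, before any paddle goes on the trough. Then lay every wooden paddle flat and square across the trough, roughly centred on it and resting on both long rims, side by side and not stacked, and hang the lint pail by its bail handle on the hook of the stand, with the bail's middle on the hook so that the pail hangs upright. Leave the soap, the cup and the tape where they are.

Things in the scene. Friction and masses are not known exactly. Their poses are not given: they have to be found in the camera images.
- drip_trough: Fixed open steel drip trough, 120 mm wide (its x), 380 mm long (its y), 80 mm high; origin on the table under its centre, z up. Its two long rims are flat ledges 20 mm wide with tops 80 mm above the table and an 80 mm gap between them (rims at x = -60 to -40 and +40 to +60 mm). A brass drain pipe leaves its -y end and carries the cock.
- drain_cock (a joint): Lever handle of the drain cock, turning about a vertical axis, rad: 0 = shut, the lever square to the pipe and pointing along the trough's -x; 1.571 = fully open, the lever in line with the pipe, pointing away from the trough (-y of the trough); half open = 0.785. It grows counter-clockwise seen from above and stays where it is left (friction 0.2 N m). It starts shut or nearly shut.
- cock_pivot (a point): Point on the lever's turning axis, at mid-height of the lever, 96 mm above the table, 275 mm from the trough's centre along its -y (85 mm beyond the trough's end).
- cock_grip (a point): Grip point on the lever, 65 mm from the pivot, at mid-height. The lever is a bar 10 mm thick and 16 mm high, reaching 100 mm from the pivot; below it is open space except for the 42 mm thick valve body (up to 60 mm high) and its 20 mm stem at the pivot.
- hook_stand: Fixed stand: base plate 110 x 110 x 12 mm, post 16 mm thick and 245 mm high at its origin (origin on the table, z up). A level hook arm, a round bar 10 mm thick, leaves the post along the stand's -x with its axis 230 mm above the table, and turns up at its end: tip at x = -111 to -95 mm, top of the tip 257 mm above the table.
- hook_seat (a point): Top of the level hook arm, 235 mm above the table, 65 mm along -x from the post's axis: where the handle of the pail is to rest.
- lint_pail: Small perforated metal lint pail, loose, 0.18 kg, 92 mm wide at the rim, 70 mm high, with a stiff fixed bail handle over it; origin under its centre, z up. The bail's top is a straight bar 12 x 12 mm square, 112 mm long along the pail's y, top face 144 mm and underside 132 mm above the pail's bottom, on two flat side straps (free inner width 98 mm, 62 mm of free height over the rim). Stands on the table at the start.
- bail_mid (a point): Middle of the bail's top bar, on its axis, 138 mm above the pail's bottom. The bar runs 56 mm to either side along the pail's y.
- paddle_0: Flat wooden dosing paddle, loose, 176 mm long along its x, 10 mm thick (z): shaft 18 mm wide from x = -88 to +28 mm, blade 30 mm wide from there to x = +88 mm. Origin at mid-length, mid-width and mid-thickness; balances about 11 mm from there towards the blade. Lies on the table at the start; None if absent in this run.
- paddle_1: Flat wooden dosing paddle, loose, 176 mm long along its x, 10 mm thick (z): shaft 18 mm wide from x = -88 to +28 mm, blade 30 mm wide from there to x = +88 mm. Origin at mid-length, mid-width and mid-thickness; balances about 11 mm from there towards the blade. Lies on the table at the start; None if absent in this run.
- paddle_2: Flat wooden dosing paddle, loose, 176 mm long along its x, 10 mm thick (z): shaft 18 mm wide from x = -88 to +28 mm, blade 30 mm wide from there to x = +88 mm. Origin at mid-length, mid-width and mid-thickness; balances about 11 mm from there towards the blade. Lies on the table at the start; None if absent in this run.
- paddle_3: Flat wooden dosing paddle, loose, 176 mm long along its x, 10 mm thick (z): shaft 18 mm wide from x = -88 to +28 mm, blade 30 mm wide from there to x = +88 mm. Origin at mid-length, mid-width and mid-thickness; balances about 11 mm from there towards the blade. Lies on the table at the start; None if absent in this run.
- paddle_4: Flat wooden dosing paddle, loose, 176 mm long along its x, 10 mm thick (z): shaft 18 mm wide from x = -88 to +28 mm, blade 30 mm wide from there to x = +88 mm. Origin at mid-length, mid-width and mid-thickness; balances about 11 mm from there towards the blade. Lies on the table at the start; None if absent in this run.
- soap_bar: White soap bar, 39 x 87 x 24 mm, on the table; bystander. Origin under its centre.
- dosing_cup: Small open cup, 57 mm wide, 49 mm high; bystander. Origin under its centre.
- masking_tape: Roll of masking tape lying flat, 98 mm wide, 25 mm high; bystander. Origin under its centre.
Mind the look-alikes: they are no part of the job. Leave any black or yellow look-alike of the paddle_3 alone.

How it is judged:
By the outcome, as a careful person would: the job done as asked, in the order asked, and still so for the second after the job is handed in, with the robot touching nothing.
Of paddle_0, paddle_1, paddle_2, paddle_3, paddle_4 only 4 to 5 are there at a start; the rules pass over those that are not, and their reading is None.
At some moment in a run one of paddle_0, paddle_1, paddle_2, paddle_3, paddle_4 may be knocked a few centimetres aside while the robot is not near it.
It also fails if it takes over 208 s, if anything falls off the work surface, if the arm or the gripper's body presses on something with over 40 N, if the wrist force passes 120 N, or if a joint passes its speed limit or range.

## Working session

There is one attempt and no reset: what is moved stays moved. The work goes in short steps, Python scripts to look and compute and a tool call to move; the robot and the scene stay as the last step left them, time stands still between calls to the robot, and variables do not carry over. Pictures are saved under pics/ and viewed, at most 14 in all, crops included, and the job is handed in when it is done.

Besides the shell and the picture viewer there is one more tool, called after "Call:" in YAML: its name, and indented under it one key for each argument. arm_command: Moves the arm, as the interface text tells. Its arguments: {"type":"object","properties":{"steps":{"type":"array","items":{"type":"array"}},"fingers":{"type":"number"},"grip_force":{"type":"number"}},"required":["steps"]}

```bash
ls; mkdir -p pics; python3 - <<'E'
from workcell import sensors, vision
import cv2
for n in("top","side"):
    cv2.imwrite(f"pics/{n}0.png",vision.snapshot(n)); p=vision.camera_params(n); print(n,p)
print(sensors.get_obs())
E
```

```text
pics
top {'intrinsics': array([[490.74483121,   0.        , 258.60695794],
       [  0.        , 490.74483121, 192.33583893],
       [  0.        ,   0.        ,   1.        ]]), 'xyz': array([0.30043807, 0.10156599, 1.84186846]), 'rotation': array([ 0.713408  , -0.69628487,  0.05783913, -0.05376849])}
side {'intrinsics': array([[409.10278284,   0.        , 258.31761602],
       [  0.        , 409.10278284, 192.2819476 ],
       [  0.        ,   0.        ,   1.        ]]), 'xyz': array([ 0.65485859, -1.01317942,  1.11052515]), 'rotation': array([ 0.91021508,  0.03408857, -0.02095434, -0.41219825])}
{'time': 0.1, 'qpos': array([-1.29149858e+00,  4.94131403e-01,  1.34604452e+00, -7.47625507e-06,
        1.30252258e+00, -9.55115521e-02]), 'joint_velocities': array([-0.00031551, -0.00056366, -0.00280129,  0.00129649, -0.00063001,
        0.00076404]), 'effort': array([ 1.01409350e-03, -8.80240560e+01, -3.82542586e+01,  7.09845428e-02,
        4.82992502e-02,  1.96492260e-05]), 'eef_pos': array([ 0.22870972, -0.58128702,  0.21339981]), 'ee_rot': array([ 9.82490747e-01,  1.86310562e-01, -5.43271917e-05, -5.50261619e-04]), 'ft_force': array([-0.23396598,  0.55686327, -0.59849698]), 'moment': array([-0.00329288, -0.00726093, -0.00289993]), 'grip_force': 0.0, 'finger_gap': 0.09127606506156659}
```

```bash
python3 - <<'E'
import cv2
for n in("top","side"):
    cv2.imwrite(f"pics/{n}0b.png",cv2.resize(cv2.imread(f"pics/{n}0.png"),(800,600),interpolation=cv2.INTER_CUBIC))
E
```

```text
(no output)
```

View pics/top0b.png

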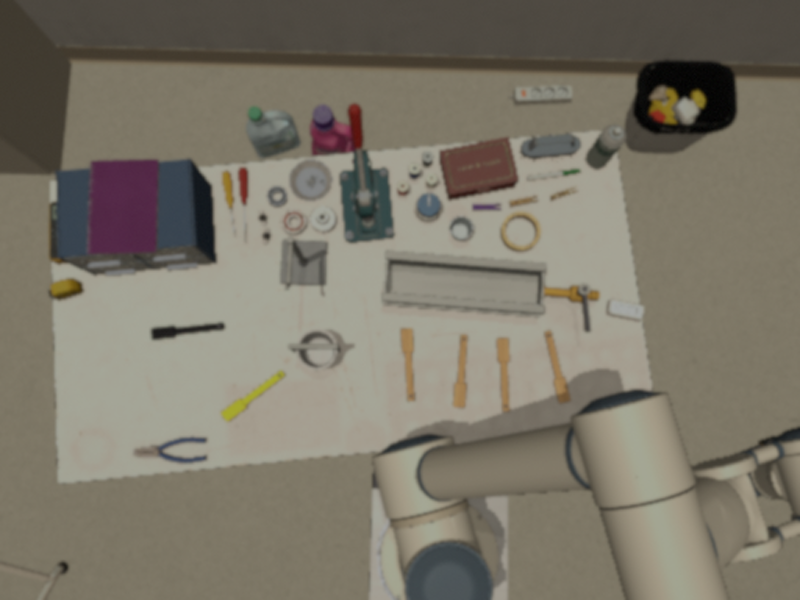

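View pics/side0b.png

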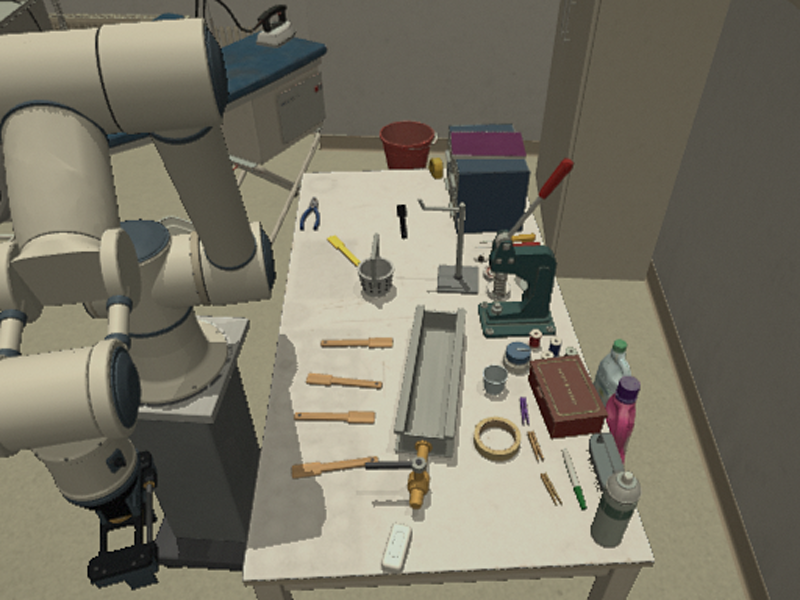

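Top view (800 px scale): four wooden paddles at about (408,365), (460,370), (503,373) and (557,367). The black paddle (188,330) and yellow paddle (254,395) are look-alikes. The trough is at (465,283), the lever runs (585,290)–(587,330), the stand is at (305,262) and the pail at (320,348). The side view confirms all of this and shows no fifth paddle. Next I'll fit poses by silhouette.

```bash
cat > h.py <<'E'
import numpy as np, cv2
from scipy.optimize import minimize
from scipy.spatial.transform import Rotation as R
from workcell import sensors, vision, r, look_for, cut_out
def cam(n):
    p=vision.camera_params(n); return p["intrinsics"],np.array(p["xyz"]),R.from_quat(p["rotation"]).as_matrix()
def proj(P,n):
    K,c,M=cam(n); q=(np.atleast_2d(P)-c)@M@K.T; return q[:,:2]/q[:,2:]
def unproj(uv,z,n):
    K,c,M=cam(n); uv=np.atleast_2d(np.asarray(uv,float)); d=np.c_[uv,np.ones(len(uv))]@np.linalg.inv(K).T@M.T
    return c+d*((z-c[2])/d[:,2])[:,None]
def box(x0,x1,y0,y1,z0,z1): return np.array([[x,y,z] for x in(x0,x1) for y in(y0,y1) for z in(z0,z1)])
PADDLE=[box(-.088,.028,-.009,.009,-.005,.005),box(.028,.088,-.015,.015,-.005,.005)]
TROUGH=[box(-.06,.06,-.19,.19,0,.08)]
def sil(parts,p,z,n):
    x,y,a=p; c,s=np.cos(a),np.sin(a); im=np.zeros((384*4,512*4),np.uint8)
    for b in parts:
        w=np.c_[c*b[:,0]-s*b[:,1]+x,s*b[:,0]+c*b[:,1]+y,b[:,2]+z]
        cv2.fillConvexPoly(im,cv2.convexHull(((proj(w,n)*4+1.5)*16).astype(np.int32)),255,shift=4)
    return cv2.resize(im,(512,384),interpolation=cv2.INTER_AREA)/255.
def fit(parts,mask,z,n,p0,step=(.01,.01,.1)):
    m=cv2.GaussianBlur(mask.astype(float),(0,0),1.)
    f=lambda p:((cv2.GaussianBlur(sil(parts,p,z,n),(0,0),1.)-m)**2).sum()/m.sum()
    p0=np.array(p0,float); S=np.vstack([p0]+[p0+np.eye(3)[i]*step[i] for i in range(3)])
    o=minimize(f,p0,method="Nelder-Mead",options=dict(initial_simplex=S,xatol=1e-4,fatol=1e-5,maxiter=150)); return o.x,o.fun
def paddles(n="top",z=.005,snap=True):
    img=vision.snapshot(n) if snap else None; out=[]
    for d in cut_out("paddle_0",n):
        m=d["mask"]; 
        if d["confidence"]<.3 or m.sum()<30: continue
        px=np.argwhere(m)[:,::-1]; w=unproj(px,z,n)[:,:2]; c=w.mean(0); e=np.linalg.eigh(np.cov(w.T))[1][:,-1]; a=np.arctan2(e[1],e[0])
        best=min((fit(PADDLE,m,z,n,(c[0],c[1],a+k)) for k in(0,np.pi)),key=lambda t:t[1])
        out.append((best,d["confidence"],img[m].mean(0).round() if img is not None else None,d["location"]))
    return out,img
def go(x,y,z,yaw):
    """tool-axis move from the present pose; yaw = heading of tool x, mod pi"""
    o=sensors.get_obs(); T=R.from_quat(o["ee_rot"]); X=T.as_matrix()[:,0]
    G=R.from_matrix(np.c_[[np.cos(yaw),np.sin(yaw),0],[np.sin(yaw),-np.cos(yaw),0],[0,0,-1]])
    s=T.inv().apply(np.array([x,y,z])-o["eef_pos"])/.2; t=(T.inv()*G).as_rotvec()/np.radians(60)
    print("shift",s.round(3),"turn",t.round(3),"rows>=",np.ceil(max(np.linalg.norm(s)/.208,np.linalg.norm(t)/.119)))
def st():
    o=sensors.get_obs(); X=R.from_quat(o["ee_rot"]).as_matrix()
    print("t%.2f"%o["time"],"tcp",o["eef_pos"].round(4),"yaw %.3f"%np.arctan2(X[1,0],X[0,0]),"tilt",X[:2,2].round(3),"F",o["ft_force"].round(1),"gap %.4f"%o["finger_gap"],"grip %.1f"%o["grip_force"],"q",o["qpos"].round(2))
E
python3 - <<'E'
from h import *
ps,img=paddles()
for (p,f),c,col,l in ps: print("pad",p.round(4),"res%.2f"%f,"c%.2f"%c,col,l)
print("trough",[(c["confidence"],c["location"],c["mask"].sum()) for c in cut_out("drip_trough","top")])
m=cut_out("drip_trough","top")[0]["mask"]; ys,xs=np.where(m); print(xs.min(),xs.max(),ys.min(),ys.max())
c=unproj([m.nonzero()[1].mean(),m.nonzero()[0].mean()],.04,"top")[0]; print(fit(TROUGH,m,0,"top",(c[0],c[1],0)))
vis=img.copy(); vis[m]=vis[m]//2+np.array([0,0,127],np.uint8)
for nm,col in(("lint_pail",(0,255,0)),("hook_stand",(255,0,0)),("drain_cock",(255,0,255))):
    for d in cut_out(nm,"top")[:2]:
        print(nm,round(d["confidence"],2),d["location"],d["mask"].sum())
        if d["confidence"]>.4: vis[d["mask"]]=vis[d["mask"]]//2+np.array(col,np.uint8)//2
cv2.imwrite("pics/a.png",cv2.resize(vis[140:270,150:420],None,fx=2.96,fy=2.96,interpolation=cv2.INTER_NEAREST))
E
```

```text
pad [ 0.4262 -0.0449  3.0854] res0.02 c0.86 [ 96. 130. 155.] [296.6, 240.5]
pad [0.5097 0.6131 1.7067] res0.01 c0.81 [61. 67. 68.] [114.4, 210.1]
pad [0.357  0.4489 2.2611] res0.17 c0.68 [ 54. 161. 162.] [158.6, 253.1]
pad [ 0.4429 -0.2718 -2.9099] res0.05 c0.59 [ 83. 118. 146.] [357.0, 240.6]
pad [ 0.4229 -0.147   0.0448] res0.04 c0.53 [ 90. 127. 155.] [323.3, 232.8]
pad [0.44   0.0817 0.0858] res0.01 c0.49 [ 92. 128. 155.] [261.8, 226.9]
trough [(0.72, [300.9, 181.2], np.int64(3941)), (0.51, [201.8, 221.9], np.int64(602))]
244 383 161 211
(array([ 0.63124661, -0.04526322, -0.05284392]), np.float64(0.07666593140759671))
lint_pail 0.97 [202.8, 222.3] 574
lint_pail 0.63 [261.7, 229.1] 292
hook_stand 0.56 [194.3, 166.6] 787
```

View pics/a.png

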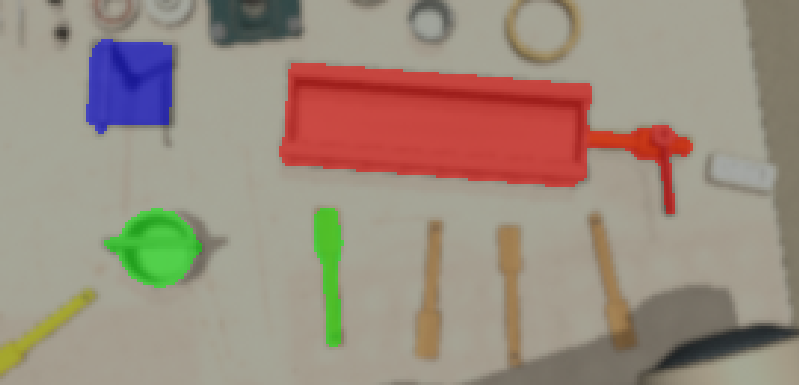

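```bash
cat >> h.py <<'E'
def cyl(ra,z0,z1,rb=None):
    t=np.linspace(0,2*np.pi,24,endpoint=False); rb=rb or ra
    return np.vstack([np.c_[rb*np.cos(t),rb*np.sin(t),0*t+z0],np.c_[ra*np.cos(t),ra*np.sin(t),0*t+z1]])
PAIL=[cyl(.046,0,.07,.038),box(-.006,.006,-.056,.056,.132,.144),box(-.006,.006,-.056,-.049,.05,.144),box(-.006,.006,.049,.056,.05,.144)]
STAND=[box(-.055,.055,-.055,.055,0,.012),box(-.008,.008,-.008,.008,0,.245),box(-.106,0,-.005,.005,.225,.235),box(-.111,-.095,-.005,.005,.225,.257)]
LEVER=[box(0,.1,-.005,.005,-.008,.008)]
def overlay(img,parts,p,z,n,col=(0,0,255)):
    for b in parts:
        x,y,a=p;c,s=np.cos(a),np.sin(a); w=np.c_[c*b[:,0]-s*b[:,1]+x,s*b[:,0]+c*b[:,1]+y,b[:,2]+z]
        cv2.polylines(img,[((cv2.convexHull(proj(w,n).astype(np.float32))*4+1.5)*16).astype(np.int32)],True,col,1,shift=4)
E
python3 - <<'E'
from h import *
ims={n:vision.snapshot(n) for n in("top","side")}
mt=cut_out("drip_trough","top")[0]["mask"].copy(); ml=mt.copy(); mt[:,349:]=0
T,f=fit(TROUGH,mt,0,"top",(.63,-.045,-.05)); print("trough",T.round(4),f)
c,s=np.cos(T[2]),np.sin(T[2]); piv=T[:2]+.275*np.array([s,-c]); print("pivot",piv.round(4),proj([*piv,.096],"top"))
# lever angle from dark lever pixels
ml[:,:350]=0; px=np.argwhere(ml)[:,::-1]; w=unproj(px,.104,"top")[:,:2]-piv; rr=np.linalg.norm(w,axis=1); k=(rr>.045)&(rr<.1)
e=w[k].mean(0); th=np.arctan2(e[1],e[0]); print("lever heading",th,"theta",(th-T[2]-np.pi+np.pi)%(2*np.pi)-np.pi,k.sum(),rr.max())
mp={n:cut_out("lint_pail",n)[0]["mask"] for n in ims}
c0=unproj(np.argwhere(mp["top"])[:,::-1].mean(0),.07,"top")[0]
for n in ims:
    P,f=fit(PAIL,mp[n],0,n,(c0[0],c0[1],0.)); print("pail",n,P.round(4),f)
    if n=="top": Pt=P
ms=cut_out("hook_stand","top")[0]["mask"]; c0=unproj(np.argwhere(ms)[:,::-1].mean(0),.01,"top")[0]
S,f=min((fit(STAND,ms,0,"top",(c0[0],c0[1],a)) for a in(-.3,.3)),key=lambda t:t[1]); print("stand",S.round(4),f)
d=cut_out("hook_stand","side")[0]; S2,f=min((fit(STAND,d["mask"],0,"side",(S[0],S[1],a)) for a in(-.3,.3)),key=lambda t:t[1]); print("standside",S2.round(4),f,d["confidence"])
outs=[]
for n,(y,x) in(("top",(140,160)),("side",(110,215))):
    g=cv2.resize(ims[n],None,fx=4,fy=4,interpolation=cv2.INTER_CUBIC)
    overlay(g,STAND,S if n=="top" else S2,0,n); overlay(g,PAIL,Pt,0,n,(0,255,0))
    outs.append(g[y*4:(y+100)*4,x*4:(x+100)*4])
cv2.imwrite("pics/b.png",np.hstack(outs))
E
```

```text
trough [ 0.631  -0.0443 -0.0535] 0.005634668492121841
pivot [ 0.6163 -0.3189] [[373.18121714 184.87996434]]
lever heading 2.3889458338622793 theta -0.699141551141587 135 0.09976681285450041
pail top [0.4642 0.2961 0.0138] 0.030986435930512674
pail side [0.4643 0.2956 0.0236] 0.011818625935958458
stand [ 0.682   0.3441 -0.0086] 0.0252997363522249
standside [0.6826 0.3429 0.0194] 0.1289239253439607 0.61
```

View pics/b.png

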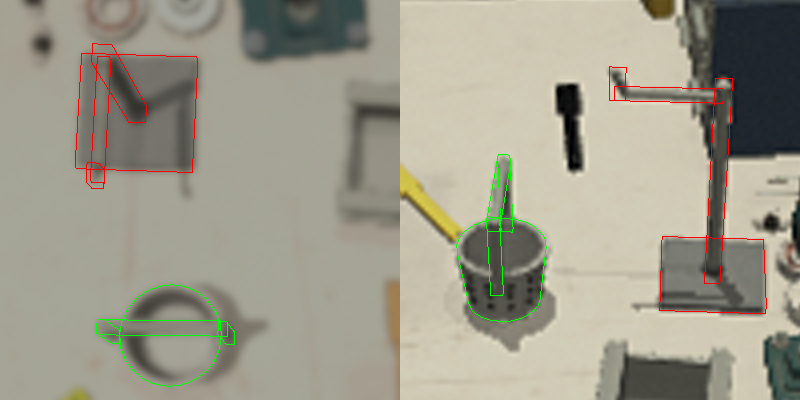

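The stand, pail and trough fits match both pictures. Next is the lever angle, then the cock.

```bash
python3 - <<'E'
from h import *
img=vision.snapshot("top"); m=cut_out("drip_trough","top")[0]["mask"]; m[:193]=0; m[:,355:]&=True; m[:,:362]=0
piv=np.array([.6163,-.3189]); px=np.argwhere(m)[:,::-1]; w=unproj(px,.1,"top")[:,:2]-piv; e=w.mean(0); th=np.arctan2(e[1],e[0]); print(len(px),"head",th,"theta",(th+.0535-np.pi+np.pi)%(2*np.pi)-np.pi, "max",np.linalg.norm(w,axis=1).max())
vx,vy,x0,y0=cv2.fitLine(w.astype(np.float32),cv2.DIST_L2,0,.01,.01).ravel(); print("line",np.arctan2(vy,vx),"offset",x0*vy-y0*vx)
h=th; g=piv+.065*np.array([np.cos(h),np.sin(h)]); yaw=(h+np.pi/2)%np.pi-np.pi/2; print(g,yaw)
go(g[0],g[1],.214,yaw); go(g[0],g[1],.077,yaw)
E
```

```text
72 head -3.090783107849411 theta 0.10430954574038243 max 0.09599409435970856
line 0.20846066 offset -0.009404032
[ 0.55138388 -0.3222012 ] 0.05080954574038232
shift [ 1.976 -0.617 -0.   ] turn [0.    0.    0.309] rows>= 10.0
shift [ 1.976 -0.617  0.685] turn [0.    0.    0.309] rows>= 11.0
```

Call:
arm_command:
  steps:
    - [[0.18, -0.056, 0], [0, 0, 0.027]]
    - [[0.18, -0.061, 0], [0, 0, 0.027]]
    - [[0.18, -0.066, 0], [0, 0, 0.027]]
    - [[0.178, -0.071, 0], [0, 0, 0.027]]
    - [[0.176, -0.076, 0], [0, 0, 0.027]]
    - [[0.174, -0.081, 0], [0, 0, 0.027]]
    - [[0.172, -0.086, 0], [0, 0, 0.027]]
    - [[0.17, -0.09, 0], [0, 0, 0.027]]
  fingers: 0.1
  grip_force: 30

```text
time: 1.57
eef_pos: [0.47, -0.3902, 0.2141]
ee_rot: [0.997, 0.073, 0.0, 0.0]
ft_force: [0.1, -0.7, -0.3]
finger_gap: 0.0505
grip_force: 0.0
```

```bash
python3 - <<'E'
from h import *
st(); go(.5515,-.323,.13,.077)
E
```

```text
t1.57 tcp [ 0.47   -0.3902  0.2141] yaw 0.147 tilt [ 0. -0.] F [ 0.1 -0.7 -0.3] gap 0.0505 grip 0.0 q [-0.79  0.47  1.38  0.    1.29  0.63]
shift [ 0.452 -0.273  0.42 ] turn [ 0.    -0.     0.067] rows>= 4.0
```

Call:
arm_command:
  steps:
    - [[0.113, -0.068, 0.105], [0, 0, 0.017]]
    - [[0.113, -0.068, 0.105], [0, 0, 0.017]]
    - [[0.113, -0.068, 0.105], [0, 0, 0.017]]
    - [[0.113, -0.069, 0.105], [0, 0, 0.016]]
    - [[0, 0, 0], [0, 0, 0]]

```text
time: 1.98
eef_pos: [0.5533, -0.3224, 0.1259]
ee_rot: [0.999, 0.04, -0.002, -0.002]
ft_force: [0.1, 1.9, -0.9]
finger_gap: 0.0503
grip_force: 0.0
```

```bash
python3 - <<'E'
from h import *
st(); go(.5515,-.323,.077,.077)
im=vision.snapshot("side"); g=cv2.resize(im[250:350,190:310],None,fx=5,fy=5,interpolation=cv2.INTER_CUBIC); cv2.imwrite("pics/c.png",g)
E
```

```text
t1.98 tcp [ 0.5533 -0.3224  0.1259] yaw 0.080 tilt [-0.003  0.004] F [ 0.1  1.9 -0.9] gap 0.0503 grip 0.0 q [-0.62  0.61  1.4   0.    1.14  0.87]
shift [-0.008  0.003  0.244] turn [-0.004  0.003  0.003] rows>= 2.0
```

View pics/c.png

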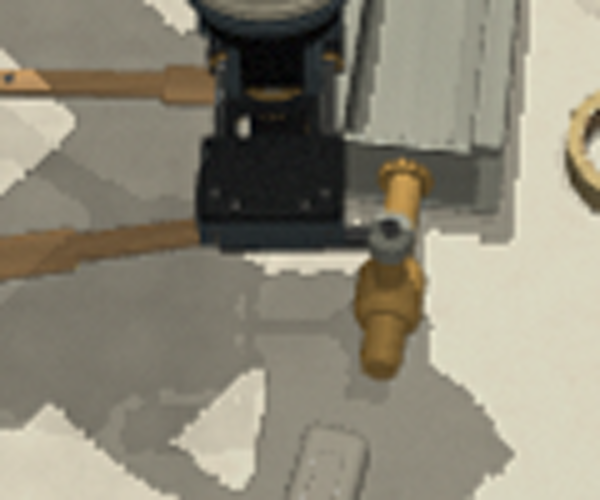

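The gripper hides the lever, and the visible root at (390,240) lies where it was calculated. I'll descend and grip.

Call:
arm_command:
  steps:
    - [[0, 0, 0.08], [0, 0, 0]]
    - [[0, 0, 0.08], [0, 0, 0]]
    - [[0, 0, 0.08], [0, 0, 0]]
    - [[0, 0, 0], [0, 0, 0]]

```text
time: 2.37
eef_pos: [0.5502, -0.3264, 0.08]
ee_rot: [0.999, 0.039, -0.001, -0.001]
ft_force: [-1.3, -0.1, -0.1]
finger_gap: 0.0504
grip_force: 0.0
```

Call:
arm_command:
  steps:
    - [[0, 0, 0], [0, 0, 0]]
    - [[0, 0, 0], [0, 0, 0]]
    - [[0, 0, 0], [0, 0, 0]]
    - [[0, 0, 0], [0, 0, 0]]
    - [[0, 0, 0], [0, 0, 0]]
    - [[0, 0, 0], [0, 0, 0]]
  fingers: -1

```text
time: 2.87
eef_pos: [0.5519, -0.3265, 0.0824]
ee_rot: [0.999, 0.039, 0.0, 0.0]
ft_force: [0.4, -0.2, 0.9]
finger_gap: 0.0131
grip_force: 0.0
```

```bash
python3 - <<'E'
from h import *
st(); y=-.0535+.785+.0; piv=np.array([.6163,-.3189]); go(piv[0]-.065*np.cos(y),piv[1]-.065*np.sin(y),.077,y)
E
```

```text
t2.87 tcp [ 0.5519 -0.3265  0.0824] yaw 0.078 tilt [ 0.001 -0.   ] F [ 0.4 -0.2  0.9] gap 0.0131 grip 0.0 q [-0.63  0.66  1.44  0.    1.05  0.87]
shift [0.066 0.185 0.027] turn [ 0.001 -0.    -0.624] rows>= 6.0
```

Call:
arm_command:
  steps:
    - [[0, 0, 0.02], [0, 0, 0]]
    - [[0, 0, 0], [0, 0, 0]]
    - [[0, 0, 0], [0, 0, 0]]

```text
time: 3.12
eef_pos: [0.5523, -0.3261, 0.0793]
ee_rot: [0.999, 0.04, 0.001, 0.0]
ft_force: [-1.4, 8.1, 20.1]
finger_gap: 0.0096
grip_force: 30.0
```

Call:
arm_command:
  steps:
    - [[0.001, 0.0265, 0], [0, 0, -0.078]]
    - [[0.001, 0.0265, 0], [0, 0, -0.078]]
    - [[0.001, 0.0265, 0], [0, 0, -0.078]]
    - [[0.001, 0.0265, 0], [0, 0, -0.078]]
    - [[0.001, 0.0265, 0], [0, 0, -0.078]]
    - [[0.001, 0.0265, 0], [0, 0, -0.078]]
    - [[0.001, 0.0265, 0], [0, 0, -0.078]]
    - [[0.001, 0.0265, 0], [0, 0, -0.078]]

```text
time: 3.78
eef_pos: [0.569, -0.3636, 0.0793]
ee_rot: [0.933, 0.36, 0.001, -0.0]
ft_force: [1.3, 16.5, 21.1]
finger_gap: 0.0097
grip_force: 29.9
```

Call:
arm_command:
  steps:
    - [[0, 0, 0], [0, 0, 0]]
    - [[0, 0, 0], [0, 0, 0]]
    - [[0, 0, 0], [0, 0, 0]]

```text
time: 4.03
eef_pos: [0.5693, -0.3639, 0.0793]
ee_rot: [0.934, 0.358, 0.001, 0.0]
ft_force: [2.4, 10.6, 18.9]
finger_gap: 0.01
grip_force: 30.0
```

```bash
python3 - <<'E'
from h import *
st(); y=-.0535+.785+.0; piv=np.array([.6163,-.3189]); go(piv[0]-.065*np.cos(y),piv[1]-.065*np.sin(y),.077,y)
E
```

```text
t4.03 tcp [ 0.5693 -0.3639  0.0793] yaw 0.733 tilt [0.002 0.   ] F [ 2.4 10.6 18.9] gap 0.0100 grip 30.0 q [-0.66  0.7   1.35  0.    1.09  0.18]
shift [ 0.    -0.01   0.012] turn [ 0.001 -0.002  0.001] rows>= 1.0
```

Call:
arm_command:
  steps:
    - [[0, 0, 0], [0, 0, 0]]
    - [[0, 0, 0], [0, 0, 0]]
    - [[0, 0, 0], [0, 0, 0]]
    - [[0, 0, 0], [0, 0, 0]]
    - [[0, 0, -0.1], [0, 0, 0]]
    - [[0, 0, -0.15], [0, 0, 0]]
    - [[0, 0, -0.15], [0, 0, 0]]
    - [[0, 0, -0.15], [0, 0, 0]]
  fingers: -0.1

```text
time: 4.7
eef_pos: [0.5677, -0.3647, 0.1888]
ee_rot: [0.934, 0.358, -0.0, -0.0]
ft_force: [1.0, 0.1, 0.5]
finger_gap: 0.041
grip_force: 0.0
```

Call:
arm_command:
  steps:
    - [[-0.18, 0, 0], [0, 0, 0.05]]
    - [[-0.18, 0, 0], [0, 0, 0.05]]
    - [[-0.18, 0, 0], [0, 0, 0.05]]
    - [[-0.18, 0, 0], [0, 0, 0.05]]
    - [[0, 0, 0], [0, 0, 0.05]]
    - [[0, 0, 0], [0, 0, 0]]

```text
time: 5.2
eef_pos: [0.4523, -0.4533, 0.1878]
ee_rot: [0.973, 0.23, -0.0, -0.0]
ft_force: [-0.0, -0.1, -0.6]
finger_gap: 0.0408
grip_force: 0.0
```

```bash
python3 - <<'E'
from h import *
st(); ps,img=paddles()
for (p,f),c,col,l in ps: print("pad",p.round(4),"res%.2f"%f,"c%.2f"%c,col,l)
a=img[160:240,330:410]; s=vision.snapshot("side")[250:350,190:310]
cv2.imwrite("pics/d.png",np.hstack([cv2.resize(x,(400,400),interpolation=cv2.INTER_CUBIC) for x in(a,s)]))
E
```

```text
t5.20 tcp [ 0.4523 -0.4533  0.1878] yaw 0.464 tilt [-0.  0.] F [-0.  -0.1 -0.6] gap 0.0408 grip 0.0 q [-0.88  0.54  1.34 -0.    1.27  0.23]
pad [0.3566 0.4498 2.2545] res0.02 c0.84 [ 70. 158. 160.] [154.7, 253.5]
pad [ 0.4259 -0.0449  3.0714] res0.07 c0.73 [ 91. 128. 156.] [294.2, 244.3]
pad [0.4412 0.0817 0.0869] res0.02 c0.65 [ 91. 128. 156.] [261.3, 229.6]
pad [0.5096 0.6132 1.7084] res0.02 c0.61 [58. 63. 64.] [113.5, 213.1]
```

View pics/d.png

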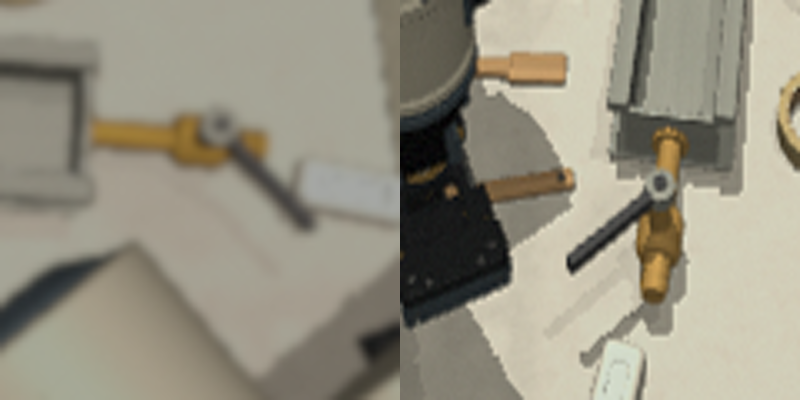

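The lever is at about 45° to the pipe (left panel, (220,125)→(310,225)), so it is half open. Now the paddles, starting with the one at y=0.08, which is fully visible.

```bash
python3 - <<'E'
from h import *
go(.449,.0824,.10,.087)
E
```

```text
shift [ 1.191 -2.391  0.44 ] turn [-0.    -0.     0.368] rows>= 14.0
```

Call:
arm_command:
  steps:
    - [[0.085, -0.171, 0], [0, 0, 0]]
    - [[0.085, -0.171, 0], [0, 0, 0]]
    - [[0.085, -0.171, 0], [0, 0, 0]]
    - [[0.085, -0.171, 0], [0, 0, 0]]
    - [[0.085, -0.171, 0], [0, 0, 0]]
    - [[0.085, -0.171, 0], [0, 0, 0]]
    - [[0.085, -0.171, 0], [0, 0, 0]]
    - [[0.085, -0.171, 0], [0, 0, 0]]

```text
time: 6.02
eef_pos: [0.4514, -0.1441, 0.188]
ee_rot: [0.972, 0.234, 0.0, 0.0]
ft_force: [2.0, 0.4, 0.5]
finger_gap: 0.0411
grip_force: 0.0
```

Call:
arm_command:
  steps:
    - [[0.085, -0.171, 0], [0, 0, 0]]
    - [[0.085, -0.171, 0], [0, 0, 0]]
    - [[0.085, -0.171, 0], [0, 0, 0]]
    - [[0.085, -0.171, 0], [0, 0, 0]]
    - [[0.085, -0.171, 0], [0, 0, 0]]
    - [[0.085, -0.171, 0], [0, 0, 0]]
    - [[0, 0, 0.11], [0, 0, 0.092]]
    - [[0, 0, 0.11], [0, 0, 0.092]]

```text
time: 6.68
eef_pos: [0.45, 0.0858, 0.1442]
ee_rot: [0.99, 0.14, 0.002, 0.0]
ft_force: [-0.2, -0.3, -0.9]
finger_gap: 0.041
grip_force: 0.0
```

Call:
arm_command:
  steps:
    - [[0, 0, 0.11], [0, 0, 0.092]]
    - [[0, 0, 0.11], [0, 0, 0.092]]
    - [[0, 0, 0], [0, 0, 0]]
    - [[0, 0, 0], [0, 0, 0]]

```text
time: 7.02
eef_pos: [0.4487, 0.0832, 0.0996]
ee_rot: [0.999, 0.045, -0.001, -0.0]
ft_force: [0.8, -0.0, -0.4]
finger_gap: 0.0411
grip_force: 0.0
```

```bash
python3 - <<'E'
from h import *
st(); go(.449,.0824,.003,.087); ps,img=paddles()
for (p,f),c,col,l in ps: print("pad",p.round(4),"res%.2f"%f,"c%.2f"%c,col,l)
E
```

```text
t7.02 tcp [0.4487 0.0832 0.0996] yaw 0.090 tilt [-0.002 -0.   ] F [ 0.8 -0.  -0.4] gap 0.0411 grip 0.0 q [0.05 0.43 1.88 0.   0.83 1.53]
shift [0.002 0.004 0.483] turn [-0.     0.002  0.003] rows>= 3.0
pad [ 0.427  -0.0467  6.2899] res0.17 c0.77 [ 64.  92. 114.] [296.7, 232.3]
pad [ 0.4447 -0.2718 -2.9065] res0.02 c0.75 [ 92. 127. 154.] [354.8, 238.0]
pad [0.3586 0.4475 2.2751] res0.01 c0.73 [ 72. 158. 160.] [159.9, 252.0]
pad [ 0.423  -0.1476  0.0374] res0.01 c0.65 [ 82. 116. 141.] [321.5, 236.9]
pad [0.5093 0.6146 1.7083] res0.05 c0.49 [55. 61. 62.] [117.6, 209.6]
```

Call:
arm_command:
  steps:
    - [[0, 0.004, 0.1], [0, 0, 0.003]]
    - [[0.002, 0, 0.1], [0, 0, 0]]
    - [[0, 0, 0.1], [0, 0, 0]]
    - [[0, 0, 0.1], [0, 0, 0]]
    - [[0, 0, 0.07], [0, 0, 0]]
    - [[0, 0, 0], [0, 0, 0]]
    - [[0, 0, 0], [0, 0, 0]]

```text
time: 7.7
eef_pos: [0.4502, 0.0818, 0.0066]
ee_rot: [0.999, 0.042, 0.0, -0.0]
ft_force: [0.1, -0.3, -0.5]
finger_gap: 0.0407
grip_force: 0.0
```

Call:
arm_command:
  steps:
    - [[0, 0, 0], [0, 0, 0]]
    - [[0, 0, 0], [0, 0, 0]]
    - [[0, 0, 0], [0, 0, 0]]
    - [[0, 0, 0], [0, 0, 0]]
    - [[0, 0, 0], [0, 0, 0]]
  fingers: -1
  grip_force: 30

```text
time: 8.12
eef_pos: [0.4502, 0.0818, 0.0066]
ee_rot: [0.999, 0.041, 0.001, 0.0]
ft_force: [-0.5, -0.2, 12.0]
finger_gap: 0.0176
grip_force: 30.0
```

```bash
cat >> h.py <<'E'
T=np.array([.631,-.0443,-.0535])
def slot(s,a,ox=.008,z=.13):
    """TCP goal for a paddle whose +x is near heading a, grasped ox along it, on slot s along the trough"""
    y=T[2] if np.cos(a-T[2])>0 else T[2]+np.pi
    p=T[:2]+s*np.array([-np.sin(T[2]),np.cos(T[2])])+ox*np.array([np.cos(y),np.sin(y)]); print("goal",p.round(4)); go(p[0],p[1],z,T[2])
E
python3 - <<'E'
from h import *
st(); slot(.105,.087)
E
```

```text
t8.12 tcp [0.4502 0.0818 0.0066] yaw 0.082 tilt [0.001 0.   ] F [-0.5 -0.2 12. ] gap 0.0176 grip 30.0 q [ 0.05  0.61  1.95 -0.    0.58  1.54]
goal [0.6446 0.0601]
shift [ 0.961  0.187 -0.616] turn [-0.    -0.001  0.129] rows>= 6.0
```

Call:
arm_command:
  steps:
    - [[0, 0, 0], [0, 0, 0]]
    - [[0, 0, 0], [0, 0, 0]]
    - [[0, 0, 0.018], [0, 0, 0]]
    - [[0, 0, 0], [0, 0, 0]]
    - [[0, 0, 0], [0, 0, 0]]
  fingers: -0.4

```text
time: 8.53
eef_pos: [0.4495, 0.0817, 0.0021]
ee_rot: [0.999, 0.041, -0.0, 0.0]
ft_force: [-0.0, 0.6, -0.3]
finger_gap: 0.0274
grip_force: 0.0
```

Call:
arm_command:
  steps:
    - [[0, 0, 0], [0, 0, 0]]
    - [[0, 0, 0], [0, 0, 0]]
    - [[0, 0, 0], [0, 0, 0]]
    - [[0, 0, 0], [0, 0, 0]]
  fingers: -1

```text
time: 8.87
eef_pos: [0.4497, 0.0817, 0.0023]
ee_rot: [0.999, 0.041, -0.0, 0.0]
ft_force: [0.2, 0.3, -0.1]
finger_gap: 0.0178
grip_force: 30.0
```

Call:
arm_command:
  steps:
    - [[0, 0, -0.11], [0, 0, 0.026]]
    - [[0, 0, -0.16], [0, 0, 0.026]]
    - [[0, 0, -0.16], [0, 0, 0.026]]
    - [[0, 0, -0.16], [0, 0, 0.026]]
    - [[0, 0, -0.05], [0, 0, 0.025]]
    - [[0, 0, 0], [0, 0, 0]]

```text
time: 9.37
eef_pos: [0.4512, 0.0819, 0.1329]
ee_rot: [1.0, -0.027, 0.003, -0.0]
ft_force: [-0.5, 0.3, -0.7]
finger_gap: 0.0175
grip_force: 30.0
```

```bash
python3 - <<'E'
from h import *
st(); slot(.105,.087)
E
```

```text
t9.37 tcp [0.4512 0.0819 0.1329] yaw -0.055 tilt [0.005 0.   ] F [-0.5  0.3 -0.7] gap 0.0175 grip 30.0 q [0.05 0.37 1.85 0.   0.92 1.67]
goal [0.6446 0.0601]
shift [0.971 0.055 0.02 ] turn [-0.001 -0.005 -0.001] rows>= 5.0
```

Call:
arm_command:
  steps:
    - [[0.1, 0.008, 0], [0, 0, 0]]
    - [[0.15, 0.008, 0], [0, 0, 0]]
    - [[0.17, 0.008, 0], [0, 0, 0]]
    - [[0.17, 0.008, 0], [0, 0, 0]]
    - [[0.17, 0.008, 0], [0, 0, 0]]
    - [[0.15, 0.008, 0], [0, 0, 0]]
    - [[0.06, 0.008, 0], [0, 0, 0]]
    - [[0, 0, 0], [0, 0, 0]]

```text
time: 10.03
eef_pos: [0.645, 0.0596, 0.1285]
ee_rot: [1.0, -0.027, -0.0, 0.0]
ft_force: [-0.9, -0.5, -0.9]
finger_gap: 0.0177
grip_force: 30.0
```

Call:
arm_command:
  steps:
    - [[0, 0, 0.1], [0, 0, 0]]
    - [[0, 0, 0.1], [0, 0, 0]]
    - [[0, 0, 0], [0, 0, 0]]
    - [[0, 0, 0], [0, 0, 0]]

```text
time: 10.37
eef_pos: [0.6411, 0.0603, 0.089]
ee_rot: [1.0, -0.027, -0.002, 0.0]
ft_force: [0.1, 0.9, -0.7]
finger_gap: 0.0177
grip_force: 30.0
```

```bash
python3 - <<'E'
from h import *
st(); slot(.105,.087,z=.0823)
E
```

```text
t10.37 tcp [0.6411 0.0603 0.089 ] yaw -0.053 tilt [-0.004  0.   ] F [ 0.1  0.9 -0.7] gap 0.0177 grip 30.0 q [0.   0.65 1.42 0.   1.07 1.62]
goal [0.6446 0.0601]
shift [0.018 0.    0.034] turn [0.    0.003 0.   ] rows>= 1.0
```

Call:
arm_command:
  steps:
    - [[0.014, 0, 0.02], [0, 0, 0]]
    - [[0, 0, 0.012], [0, 0, 0]]
    - [[0, 0, 0], [0, 0, 0]]
    - [[0, 0, 0], [0, 0, 0]]

```text
time: 10.7
eef_pos: [0.6458, 0.0601, 0.0844]
ee_rot: [1.0, -0.027, 0.0, -0.0]
ft_force: [-0.5, -0.4, -1.6]
finger_gap: 0.0176
grip_force: 30.0
```

Call:
arm_command:
  steps:
    - [[0, 0, 0], [0, 0, 0]]
    - [[0, 0, 0], [0, 0, 0]]
    - [[0, 0, 0], [0, 0, 0]]
    - [[0, 0, 0], [0, 0, 0]]
    - [[0, 0, -0.05], [0, 0, 0]]
    - [[0, 0, -0.1], [0, 0, 0]]
    - [[0, 0, -0.15], [0, 0, 0]]
    - [[0, 0, -0.15], [0, 0, 0]]
  fingers: -0.3

```text
time: 11.37
eef_pos: [0.6451, 0.06, 0.1752]
ee_rot: [1.0, -0.027, -0.001, 0.0]
ft_force: [0.2, 0.4, -0.6]
finger_gap: 0.0321
grip_force: 0.0
```

```bash
python3 - <<'E'
from h import *
st(); ps,img=paddles()
for (p,f),c,col,l in ps:
    if p[1]<.3: print("pad",p.round(4),"res%.2f"%f,"c%.2f"%c,col,l)
go(.431,-.1473,.12,.0405)
E
```

```text
t11.37 tcp [0.6451 0.06   0.1752] yaw -0.054 tilt [-0.001  0.   ] F [ 0.2  0.4 -0.6] gap 0.0321 grip 0.0 q [0.   0.56 1.33 0.   1.25 1.62]
pad [ 0.4229 -0.1467  0.0468] res0.02 c0.84 [ 72. 102. 126.] [321.5, 234.9]
pad [ 0.444  -0.2722 -2.9142] res0.08 c0.71 [ 90. 129. 158.] [357.9, 238.9]
pad [0.6936 0.0531 3.0212] res2.42 c0.46 [ 72. 103. 128.] [268.2, 181.1]
shift [-1.032  1.094  0.29 ] turn [-0.    -0.008 -0.09 ] rows>= 8.0
```

Call:
arm_command:
  steps:
    - [[-0.115, 0.1216, 0], [0, 0, 0]]
    - [[-0.115, 0.1216, 0], [0, 0, 0]]
    - [[-0.115, 0.1216, 0], [0, 0, 0]]
    - [[-0.115, 0.1216, 0], [0, 0, 0]]
    - [[-0.115, 0.1216, 0.04], [0, 0, 0]]
    - [[-0.115, 0.1216, 0.04], [0, 0, 0]]
    - [[-0.115, 0.1216, 0.04], [0, 0, 0]]
    - [[-0.115, 0.1216, 0.04], [0, 0, 0]]
  fingers: -0.1

```text
time: 12.13
eef_pos: [0.4502, -0.1252, 0.142]
ee_rot: [1.0, -0.027, 0.0, 0.0]
ft_force: [0.4, -0.7, -0.2]
finger_gap: 0.0408
grip_force: 0.0
```

Call:
arm_command:
  steps:
    - [[-0.112, 0.1216, 0.14], [0, 0, 0]]
    - [[0, 0, 0.14], [0, 0, -0.09]]
    - [[0, 0, 0.12], [0, 0, 0]]
    - [[0, 0, 0], [0, 0, 0]]
    - [[0, 0, 0], [0, 0, 0]]
    - [[0, 0, 0], [0, 0, 0]]

```text
time: 12.63
eef_pos: [0.4294, -0.1466, 0.064]
ee_rot: [1.0, 0.02, 0.0, 0.0]
ft_force: [0.3, -0.4, 0.5]
finger_gap: 0.0408
grip_force: 0.0
```

```bash
python3 - <<'E'
from h import *
st(); go(.431,-.1467,.0025,.042)
E
```

```text
t12.63 tcp [ 0.4294 -0.1466  0.064 ] yaw 0.041 tilt [ 0.001 -0.   ] F [ 0.3 -0.4  0.5] gap 0.0408 grip 0.0 q [-0.46  0.49  1.92  0.    0.73  1.07]
shift [0.008 0.001 0.308] turn [ 0.    -0.001 -0.001] rows>= 2.0
```

Call:
arm_command:
  steps:
    - [[0.008, 0, 0.1], [0, 0, 0]]
    - [[0, 0, 0.1], [0, 0, 0]]
    - [[0, 0, 0.07], [0, 0, 0]]
    - [[0, 0, 0.04], [0, 0, 0]]
    - [[0, 0, 0], [0, 0, 0]]
    - [[0, 0, 0], [0, 0, 0]]

```text
time: 13.13
eef_pos: [0.4309, -0.1466, 0.0018]
ee_rot: [1.0, 0.02, 0.0, 0.0]
ft_force: [0.0, 0.1, -0.9]
finger_gap: 0.041
grip_force: 0.0
```

Call:
arm_command:
  steps:
    - [[0, 0, 0], [0, 0, 0]]
    - [[0, 0, 0], [0, 0, 0]]
    - [[0, 0, 0], [0, 0, 0]]
    - [[0, 0, 0], [0, 0, 0]]
    - [[0, 0, 0], [0, 0, 0]]
  fingers: -1

```text
time: 13.55
eef_pos: [0.4306, -0.1467, 0.0015]
ee_rot: [1.0, 0.02, 0.0, 0.0]
ft_force: [-0.7, -0.7, 10.2]
finger_gap: 0.0177
grip_force: 30.0
```

Call:
arm_command:
  steps:
    - [[0, 0, -0.11], [0, 0, 0.018]]
    - [[0, 0, -0.16], [0, 0, 0.018]]
    - [[0, 0, -0.16], [0, 0, 0.018]]
    - [[0, 0, -0.16], [0, 0, 0.018]]
    - [[0, 0, -0.05], [0, 0, 0.018]]
    - [[0, 0, 0], [0, 0, 0]]

```text
time: 14.05
eef_pos: [0.4316, -0.1472, 0.1316]
ee_rot: [1.0, -0.027, 0.002, 0.001]
ft_force: [0.5, 0.5, -0.9]
finger_gap: 0.0181
grip_force: 30.0
```

```bash
python3 - <<'E'
from h import *
st(); slot(-.035,.04)
E
```

```text
t14.05 tcp [ 0.4316 -0.1472  0.1316] yaw -0.054 tilt [ 0.004 -0.002] F [ 0.5  0.5 -0.9] gap 0.0181 grip 30.0 q [-0.46  0.37  1.85  0.    0.91  1.17]
goal [ 0.6371 -0.0797]
shift [ 1.007 -0.393  0.012] turn [ 0.002 -0.004 -0.001] rows>= 6.0
```

Call:
arm_command:
  steps:
    - [[0.1, -0.04, 0], [0, 0, 0]]
    - [[0.16, -0.062, 0], [0, 0, 0]]
    - [[0.17, -0.066, 0], [0, 0, 0]]
    - [[0.17, -0.066, 0], [0, 0, 0]]
    - [[0.17, -0.066, 0], [0, 0, 0]]
    - [[0.16, -0.062, 0], [0, 0, 0]]
    - [[0.077, -0.031, 0], [0, 0, 0]]
    - [[0, 0, 0], [0, 0, 0]]

```text
time: 14.72
eef_pos: [0.6383, -0.0774, 0.1271]
ee_rot: [1.0, -0.026, 0.0, -0.0]
ft_force: [-0.7, -0.3, -1.0]
finger_gap: 0.0175
grip_force: 30.0
```

Call:
arm_command:
  steps:
    - [[0, 0, 0.1], [0, 0, 0]]
    - [[0, 0, 0.1], [0, 0, 0]]
    - [[0, 0, 0], [0, 0, 0]]
    - [[0, 0, 0], [0, 0, 0]]

```text
time: 15.05
eef_pos: [0.6341, -0.0787, 0.0875]
ee_rot: [1.0, -0.027, -0.002, -0.0]
ft_force: [-0.3, -0.5, -0.9]
finger_gap: 0.0177
grip_force: 30.0
```

```bash
python3 - <<'E'
from h import *
st(); slot(-.035,.04,z=.0825)
E
```

```text
t15.05 tcp [ 0.6341 -0.0787  0.0875] yaw -0.053 tilt [-0.004  0.001] F [-0.3 -0.5 -0.9] gap 0.0177 grip 30.0 q [-0.22  0.65  1.44 -0.    1.06  1.41]
goal [ 0.6371 -0.0797]
shift [0.015 0.004 0.025] turn [-0.001  0.004  0.   ] rows>= 1.0
```

Call:
arm_command:
  steps:
    - [[0.012, 0.003, 0.015], [0, 0, 0]]
    - [[0, 0, 0.01], [0, 0, 0]]
    - [[0, 0, 0], [0, 0, 0]]
    - [[0, 0, 0], [0, 0, 0]]

```text
time: 15.38
eef_pos: [0.6382, -0.0797, 0.0845]
ee_rot: [1.0, -0.027, 0.0, 0.0]
ft_force: [0.0, -0.9, -0.9]
finger_gap: 0.0179
grip_force: 30.0
```

Call:
arm_command:
  steps:
    - [[0, 0, 0], [0, 0, 0]]
    - [[0, 0, 0], [0, 0, 0]]
    - [[0, 0, 0], [0, 0, 0]]
    - [[0, 0, 0], [0, 0, 0]]
    - [[0, 0, -0.05], [0, 0, 0]]
    - [[0, 0, -0.1], [0, 0, 0]]
    - [[0, 0, -0.15], [0, 0, 0]]
    - [[0, 0, -0.15], [0, 0, 0]]
  fingers: -0.3

```text
time: 16.05
eef_pos: [0.6375, -0.0794, 0.1753]
ee_rot: [1.0, -0.027, -0.001, -0.0]
ft_force: [0.7, 0.4, -0.0]
finger_gap: 0.0323
grip_force: 0.0
```

```bash
python3 - <<'E'
from h import *
st(); ps,img=paddles()
for (p,f),c,col,l in ps:
    if p[1]<.3: print("pad",p.round(4),"res%.2f"%f,"c%.2f"%c,col,l)
a=-2.913; go(.4443+.008*np.cos(a),-.272+.008*np.sin(a),.12,a+np.pi)
E
```

```text
t16.05 tcp [ 0.6375 -0.0794  0.1753] yaw -0.053 tilt [-0.001  0.   ] F [ 0.7  0.4 -0. ] gap 0.0323 grip 0.0 q [-0.22  0.55  1.35  0.    1.24  1.41]
pad [ 0.4435 -0.2713 -2.8915] res0.36 c0.75 [ 87. 129. 160.] [357.5, 244.3]
pad [ 0.6559 -0.0929  5.8779] res4.36 c0.62 [ 71. 101. 125.] [305.1, 183.8]
pad [0.6513 0.0594 6.2321] res0.03 c0.52 [ 88. 124. 152.] [267.4, 176.6]
shift [-0.97   1.021  0.292] turn [ 0.002 -0.007 -0.269] rows>= 7.0
```

Call:
arm_command:
  steps:
    - [[-0.121, 0.1276, 0], [0, 0, 0]]
    - [[-0.121, 0.1276, 0], [0, 0, 0]]
    - [[-0.121, 0.1276, 0], [0, 0, 0]]
    - [[-0.121, 0.1276, 0], [0, 0, 0]]
    - [[-0.121, 0.1276, 0.04], [0, 0, 0]]
    - [[-0.121, 0.1276, 0.04], [0, 0, 0]]
    - [[-0.121, 0.1276, 0.04], [0, 0, 0]]
    - [[-0.121, 0.1276, 0.04], [0, 0, 0]]
  fingers: -0.1

```text
time: 16.82
eef_pos: [0.4324, -0.2739, 0.1421]
ee_rot: [1.0, -0.027, 0.0, 0.0]
ft_force: [0.0, -1.4, -0.1]
finger_gap: 0.0411
grip_force: 0.0
```

Call:
arm_command:
  steps:
    - [[0, 0, 0.13], [0, 0, -0.09]]
    - [[0, 0, 0.13], [0, 0, -0.09]]
    - [[0, 0, 0.13], [0, 0, -0.09]]
    - [[0, 0, 0], [0, 0, 0]]
    - [[0, 0, 0], [0, 0, 0]]
    - [[0, 0, 0], [0, 0, 0]]

```text
time: 17.32
eef_pos: [0.4343, -0.2733, 0.0652]
ee_rot: [0.994, 0.113, 0.0, 0.0]
ft_force: [-0.8, 0.1, 0.1]
finger_gap: 0.0411
grip_force: 0.0
```

```bash
python3 - <<'E'
from h import *
st(); a=-2.913; go(.4443+.008*np.cos(a),-.272+.008*np.sin(a),.002,a+np.pi)
ps,img=paddles()
for (p,f),c,col,l in ps:
    if p[1]<.3: print("pad",p.round(4),"res%.2f"%f,"c%.2f"%c,col,l)
E
```

```text
t17.32 tcp [ 0.4343 -0.2733  0.0652] yaw 0.226 tilt [ 0.001 -0.001] F [-0.8  0.1  0.1] gap 0.0411 grip 0.0 q [-0.68  0.55  1.78  0.    0.82  0.67]
shift [0.01  0.005 0.316] turn [ 0.001 -0.001 -0.002] rows>= 2.0
pad [ 0.6456 -0.0863  6.2294] res0.01 c0.77 [ 85. 122. 150.] [308.7, 178.0]
pad [0.6503 0.0601 6.2306] res0.01 c0.72 [ 86. 122. 150.] [267.0, 176.1]
```

Call:
arm_command:
  steps:
    - [[0.01, 0.005, 0.1], [0, 0, 0]]
    - [[0, 0, 0.1], [0, 0, 0]]
    - [[0, 0, 0.07], [0, 0, 0]]
    - [[0, 0, 0.045], [0, 0, 0]]
    - [[0, 0, 0], [0, 0, 0]]
    - [[0, 0, 0], [0, 0, 0]]

```text
time: 17.92
eef_pos: [0.4364, -0.2738, 0.0016]
ee_rot: [0.993, 0.114, 0.0, 0.0]
ft_force: [0.7, -1.3, 0.1]
finger_gap: 0.0411
grip_force: 0.0
```

Call:
arm_command:
  steps:
    - [[0, 0, 0], [0, 0, 0]]
    - [[0, 0, 0], [0, 0, 0]]
    - [[0, 0, 0], [0, 0, 0]]
    - [[0, 0, 0], [0, 0, 0]]
    - [[0, 0, 0], [0, 0, 0]]
  fingers: -1

```text
time: 18.33
eef_pos: [0.4361, -0.2738, 0.0014]
ee_rot: [0.993, 0.114, 0.0, 0.0]
ft_force: [-0.9, 0.8, 7.5]
finger_gap: 0.0176
grip_force: 30.0
```

Call:
arm_command:
  steps:
    - [[0, 0, -0.11], [0, 0, 0.053]]
    - [[0, 0, -0.16], [0, 0, 0.053]]
    - [[0, 0, -0.16], [0, 0, 0.053]]
    - [[0, 0, -0.16], [0, 0, 0.053]]
    - [[0, 0, -0.05], [0, 0, 0.053]]
    - [[0, 0, 0], [0, 0, 0]]

```text
time: 18.83
eef_pos: [0.4372, -0.2745, 0.1318]
ee_rot: [1.0, -0.026, 0.002, 0.002]
ft_force: [1.3, -0.1, -0.3]
finger_gap: 0.0179
grip_force: 30.0
```

```bash
python3 - <<'E'
from h import *
st(); slot(-.105,3.1)
E
```

```text
t18.83 tcp [ 0.4372 -0.2745  0.1318] yaw -0.052 tilt [ 0.004 -0.003] F [ 1.3 -0.1 -0.3] gap 0.0179 grip 30.0 q [-0.68  0.44  1.71 -0.    0.98  0.95]
goal [ 0.6174 -0.1487]
shift [ 0.868 -0.675  0.011] turn [ 0.003 -0.004  0.002] rows>= 6.0
```

Call:
arm_command:
  steps:
    - [[0.1, -0.078, 0], [0, 0, 0]]
    - [[0.14, -0.109, 0], [0, 0, 0]]
    - [[0.14, -0.109, 0], [0, 0, 0]]
    - [[0.14, -0.109, 0], [0, 0, 0]]
    - [[0.14, -0.109, 0], [0, 0, 0]]
    - [[0.13, -0.101, 0], [0, 0, 0]]
    - [[0.078, -0.06, 0], [0, 0, 0]]
    - [[0, 0, 0], [0, 0, 0]]

```text
time: 19.5
eef_pos: [0.6183, -0.1444, 0.1275]
ee_rot: [1.0, -0.022, -0.0, -0.0]
ft_force: [-1.0, 0.2, -1.5]
finger_gap: 0.018
grip_force: 30.0
```

Call:
arm_command:
  steps:
    - [[0, 0, 0.1], [0, 0, 0]]
    - [[0, 0, 0.1], [0, 0, 0]]
    - [[0, 0, 0], [0, 0, 0]]
    - [[0, 0, 0], [0, 0, 0]]

```text
time: 19.83
eef_pos: [0.6144, -0.147, 0.0876]
ee_rot: [1.0, -0.024, -0.002, -0.001]
ft_force: [-0.2, -0.0, 0.2]
finger_gap: 0.0177
grip_force: 30.0
```

```bash
python3 - <<'E'
from h import *
st(); slot(-.105,3.1,z=.0825)
E
```

```text
t19.83 tcp [ 0.6144 -0.147   0.0876] yaw -0.048 tilt [-0.003  0.001] F [-0.2 -0.   0.2] gap 0.0177 grip 30.0 q [-0.33  0.64  1.46 -0.    1.05  1.29]
goal [ 0.6174 -0.1487]
shift [0.015 0.008 0.026] turn [-0.001  0.003  0.005] rows>= 1.0
```

Call:
arm_command:
  steps:
    - [[0.012, 0.006, 0.015], [0, 0, 0.004]]
    - [[0, 0, 0.01], [0, 0, 0]]
    - [[0, 0, 0], [0, 0, 0]]
    - [[0, 0, 0], [0, 0, 0]]

```text
time: 20.17
eef_pos: [0.6184, -0.1486, 0.0845]
ee_rot: [1.0, -0.026, 0.0, 0.0]
ft_force: [0.2, 0.2, -0.3]
finger_gap: 0.0183
grip_force: 30.0
```

Call:
arm_command:
  steps:
    - [[0, 0, 0], [0, 0, 0]]
    - [[0, 0, 0], [0, 0, 0]]
    - [[0, 0, 0], [0, 0, 0]]
    - [[0, 0, 0], [0, 0, 0]]
    - [[0, 0, -0.05], [0, 0, 0]]
    - [[0, 0, -0.1], [0, 0, 0]]
    - [[0, 0, -0.15], [0, 0, 0]]
    - [[0, 0, -0.15], [0, 0, 0]]
  fingers: -0.3

```text
time: 20.83
eef_pos: [0.6177, -0.1482, 0.1753]
ee_rot: [1.0, -0.026, -0.001, -0.0]
ft_force: [1.2, 0.4, 0.1]
finger_gap: 0.0319
grip_force: 0.0
```

```bash
python3 - <<'E'
from h import *
st()
for n in("top","side"):
  ps,img=paddles(n)
  for (p,f),c,col,l in ps:
    if p[1]<.3: print(n,"pad",p.round(4),"res%.2f"%f,"c%.2f"%c,col,l)
  cv2.imwrite(f"pics/e{n}.png",img)
E
```

```text
t20.83 tcp [ 0.6177 -0.1482  0.1753] yaw -0.052 tilt [-0.001  0.   ] F [1.2 0.4 0.1] gap 0.0319 grip 0.0 q [-0.33  0.55  1.36 -0.    1.23  1.29]
top pad [0.65   0.0605 6.2425] res0.02 c0.84 [ 87. 125. 154.] [267.3, 176.2]
top pad [ 0.6515 -0.0818  3.1461] res0.30 c0.69 [ 82. 117. 143.] [306.0, 182.0]
top pad [ 0.55   -0.0523 -3.201 ] res3.02 c0.50 [ 64.  87. 106.] [295.6, 218.5]
side pad [ 0.6222 -0.0829  3.1042] res0.02 c0.74 [ 70.  98. 119.] [271.2, 257.4]
side pad [ 0.6309 -0.0086  6.2462] res0.27 c0.71 [ 92. 132. 163.] [287.3, 238.3]
side pad [ 0.4295 -0.0483  3.0941] res0.02 c0.55 [ 64.  90. 110.] [216.1, 242.3]
```

View pics/eside.png

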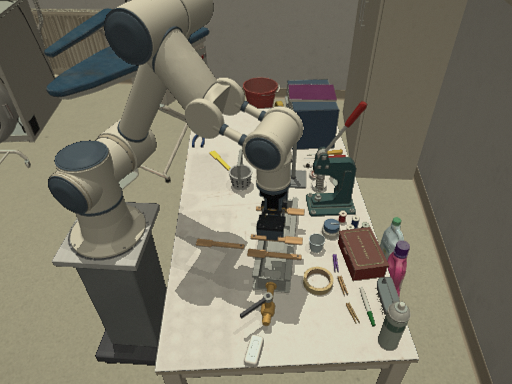

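Three paddles lie on the trough, and the last one is still at (220,244) in the side view, unmoved. I'll fetch it next.

```bash
python3 - <<'E'
from h import *
go(.419,-.0455,.06,-.058)
E
```

```text
shift [-1.025 -0.463  0.574] turn [ 0.001 -0.002  0.005] rows>= 7.0
```

Call:
arm_command:
  steps:
    - [[-0.146, -0.066, 0], [0, 0, 0]]
    - [[-0.146, -0.066, 0], [0, 0, 0]]
    - [[-0.146, -0.066, 0], [0, 0, 0]]
    - [[-0.146, -0.066, 0], [0, 0, 0]]
    - [[-0.146, -0.066, 0.05], [0, 0, 0]]
    - [[-0.146, -0.066, 0.08], [0, 0, 0]]
    - [[-0.146, -0.066, 0.08], [0, 0, 0]]
    - [[0, 0, 0.15], [0, 0, 0.005]]
  fingers: -0.1

```text
time: 21.7
eef_pos: [0.4132, -0.043, 0.1023]
ee_rot: [1.0, -0.028, -0.001, -0.0]
ft_force: [1.8, 0.0, -1.3]
finger_gap: 0.041
grip_force: 0.0
```

Call:
arm_command:
  steps:
    - [[0, 0, 0.15], [0, 0, 0]]
    - [[0, 0, 0.06], [0, 0, 0]]
    - [[0, 0, 0], [0, 0, 0]]
    - [[0, 0, 0], [0, 0, 0]]
    - [[0, 0, 0], [0, 0, 0]]

```text
time: 22.12
eef_pos: [0.4191, -0.0455, 0.0605]
ee_rot: [1.0, -0.029, 0.0, 0.0]
ft_force: [-0.1, 0.3, 1.1]
finger_gap: 0.0411
grip_force: 0.0
```

```bash
python3 - <<'E'
from h import *
st(); go(.419,-.0455,.002,-.058)
E
```

```text
t22.12 tcp [ 0.4191 -0.0455  0.0605] yaw -0.058 tilt [ 0. -0.] F [-0.1  0.3  1.1] gap 0.0411 grip 0.0 q [-0.25  0.47  2.    0.    0.67  1.38]
shift [-0.001  0.     0.292] turn [ 0. -0.  0.] rows>= 2.0
```

Call:
arm_command:
  steps:
    - [[0, 0, 0.1], [0, 0, 0]]
    - [[0, 0, 0.1], [0, 0, 0]]
    - [[0, 0, 0.06], [0, 0, 0]]
    - [[0, 0, 0.032], [0, 0, 0]]
    - [[0, 0, 0], [0, 0, 0]]
    - [[0, 0, 0], [0, 0, 0]]

```text
time: 22.62
eef_pos: [0.4193, -0.0455, 0.0022]
ee_rot: [1.0, -0.029, 0.0, 0.0]
ft_force: [-0.2, -0.6, -1.0]
finger_gap: 0.0408
grip_force: 0.0
```

Call:
arm_command:
  steps:
    - [[0, 0, 0], [0, 0, 0]]
    - [[0, 0, 0], [0, 0, 0]]
    - [[0, 0, 0], [0, 0, 0]]
    - [[0, 0, 0], [0, 0, 0]]
    - [[0, 0, 0], [0, 0, 0]]
  fingers: -1

```text
time: 23.03
eef_pos: [0.4192, -0.0455, 0.002]
ee_rot: [1.0, -0.029, 0.0, 0.0]
ft_force: [-1.4, 0.1, 9.9]
finger_gap: 0.0174
grip_force: 30.0
```

Call:
arm_command:
  steps:
    - [[0, 0, -0.11], [0, 0, 0]]
    - [[0, 0, -0.16], [0, 0, 0]]
    - [[0, 0, -0.16], [0, 0, 0]]
    - [[0, 0, -0.16], [0, 0, 0]]
    - [[0, 0, -0.05], [0, 0, 0]]
    - [[0, 0, 0], [0, 0, 0]]

```text
time: 23.53
eef_pos: [0.4203, -0.0457, 0.1322]
ee_rot: [1.0, -0.029, 0.002, 0.001]
ft_force: [1.0, 0.8, -0.6]
finger_gap: 0.0179
grip_force: 30.0
```

```bash
python3 - <<'E'
from h import *
st(); slot(.035,3.1)
E
```

```text
t23.53 tcp [ 0.4203 -0.0457  0.1322] yaw -0.058 tilt [ 0.005 -0.001] F [ 1.   0.8 -0.6] gap 0.0179 grip 30.0 q [-0.25  0.33  1.93  0.    0.88  1.38]
goal [ 0.6249 -0.0089]
shift [ 1.011 -0.243  0.016] turn [ 0.001 -0.005 -0.004] rows>= 5.0
```

Call:
arm_command:
  steps:
    - [[0.1, -0.024, 0], [0, 0, -0.004]]
    - [[0.16, -0.039, 0], [0, 0, 0]]
    - [[0.17, -0.041, 0], [0, 0, 0]]
    - [[0.17, -0.041, 0], [0, 0, 0]]
    - [[0.17, -0.041, 0], [0, 0, 0]]
    - [[0.16, -0.038, 0], [0, 0, 0]]
    - [[0.08, -0.019, 0], [0, 0, 0]]
    - [[0, 0, 0], [0, 0, 0]]

```text
time: 24.2
eef_pos: [0.6261, -0.0071, 0.1279]
ee_rot: [1.0, -0.026, 0.0, -0.0]
ft_force: [-2.1, 0.1, -1.2]
finger_gap: 0.0174
grip_force: 30.0
```

Call:
arm_command:
  steps:
    - [[0, 0, 0.1], [0, 0, 0]]
    - [[0, 0, 0.1], [0, 0, 0]]
    - [[0, 0, 0], [0, 0, 0]]
    - [[0, 0, 0], [0, 0, 0]]

```text
time: 24.53
eef_pos: [0.6217, -0.0077, 0.0883]
ee_rot: [1.0, -0.027, -0.002, -0.0]
ft_force: [0.8, -0.0, -0.1]
finger_gap: 0.0175
grip_force: 30.0
```

```bash
python3 - <<'E'
from h import *
st(); slot(.035,3.1,z=.0825)
E
```

```text
t24.53 tcp [ 0.6217 -0.0077  0.0883] yaw -0.054 tilt [-0.004  0.   ] F [ 0.8 -0.  -0.1] gap 0.0175 grip 30.0 q [-0.11  0.63  1.48 -0.    1.04  1.52]
goal [ 0.6249 -0.0089]
shift [0.016 0.005 0.029] turn [-0.     0.003 -0.   ] rows>= 1.0
```

Call:
arm_command:
  steps:
    - [[0.012, 0.004, 0.015], [0, 0, 0]]
    - [[0, 0, 0.012], [0, 0, 0]]
    - [[0, 0, 0], [0, 0, 0]]
    - [[0, 0, 0], [0, 0, 0]]

```text
time: 24.87
eef_pos: [0.6258, -0.0088, 0.0847]
ee_rot: [1.0, -0.027, 0.0, 0.0]
ft_force: [-1.0, -0.4, -0.7]
finger_gap: 0.0177
grip_force: 30.0
```

Call:
arm_command:
  steps:
    - [[0, 0, 0], [0, 0, 0]]
    - [[0, 0, 0], [0, 0, 0]]
    - [[0, 0, 0], [0, 0, 0]]
    - [[0, 0, 0], [0, 0, 0]]
    - [[0, 0, -0.05], [0, 0, 0]]
    - [[0, 0, -0.15], [0, 0, 0]]
    - [[0, 0, -0.2], [0, 0, 0]]
    - [[0, 0, -0.2], [0, 0, 0]]
  fingers: -0.3

```text
time: 25.53
eef_pos: [0.6249, -0.0086, 0.2059]
ee_rot: [1.0, -0.027, -0.001, -0.0]
ft_force: [1.4, -0.4, -0.6]
finger_gap: 0.0319
grip_force: 0.0
```

```bash
python3 - <<'E'
from h import *
st(); go(.4645,.263,.21,1.589)
vision.snapshot("top"); d=cut_out("lint_pail","top")[0]; print(d["confidence"],fit(PAIL,d["mask"],0,"top",(.464,.296,.018)))
E
```

```text
t25.53 tcp [ 0.6249 -0.0086  0.2059] yaw -0.053 tilt [-0.002  0.   ] F [ 1.4 -0.4 -0.6] gap 0.0319 grip 0.0 q [-0.11  0.5   1.35  0.    1.29  1.51]
shift [-0.873 -1.313 -0.019] turn [-1.000e-03  1.000e-03 -1.568e+00] rows>= 14.0
0.85 (array([0.46809126, 0.29751453, 0.06525403]), np.float64(0.047414635082960656))
```

Call:
arm_command:
  steps:
    - [[-0.097, -0.146, 0], [0, 0, 0]]
    - [[-0.097, -0.146, 0], [0, 0, 0]]
    - [[-0.097, -0.146, 0], [0, 0, 0]]
    - [[-0.097, -0.146, 0], [0, 0, 0]]
    - [[-0.097, -0.146, 0], [0, 0, 0]]
    - [[-0.097, -0.146, 0], [0, 0, 0]]
    - [[-0.097, -0.146, 0], [0, 0, 0]]
    - [[-0.097, -0.146, 0], [0, 0, 0]]
  fingers: 0.1

```text
time: 26.3
eef_pos: [0.4821, 0.2341, 0.205]
ee_rot: [1.0, -0.027, 0.0, -0.0]
ft_force: [0.7, 0.5, 0.3]
finger_gap: 0.0499
grip_force: 0.0
```

Call:
arm_command:
  steps:
    - [[-0.097, -0.145, 0], [0, 0, 0]]
    - [[0, 0, 0], [0, 0, -0.112]]
    - [[0, 0, 0], [0, 0, -0.112]]
    - [[0, 0, 0], [0, 0, -0.112]]
    - [[0, 0, 0], [0, 0, -0.112]]
    - [[0, 0, 0], [0, 0, -0.112]]
    - [[0, 0, 0], [0, 0, -0.112]]
    - [[0, 0, 0], [0, 0, -0.112]]

```text
time: 26.97
eef_pos: [0.4653, 0.2629, 0.205]
ee_rot: [0.926, 0.377, 0.0, -0.0]
ft_force: [-0.1, -0.9, -0.1]
finger_gap: 0.0502
grip_force: 0.0
```

Call:
arm_command:
  steps:
    - [[0, 0, 0], [0, 0, -0.112]]
    - [[0, 0, 0], [0, 0, -0.112]]
    - [[0, 0, 0], [0, 0, -0.112]]
    - [[0, 0, 0], [0, 0, -0.112]]
    - [[0, 0, 0], [0, 0, -0.112]]
    - [[0, 0, 0], [0, 0, -0.112]]
    - [[0, 0, 0], [0, 0, -0.112]]
    - [[0, 0, 0], [0, 0, 0]]

```text
time: 27.63
eef_pos: [0.4653, 0.2629, 0.2049]
ee_rot: [0.699, 0.716, 0.0, 0.0]
ft_force: [0.8, 0.3, 0.6]
finger_gap: 0.05
grip_force: 0.0
```

```bash
python3 - <<'E'
from h import *
st(); im=vision.snapshot("side"); d=cut_out("lint_pail","side")[0]; print(d["confidence"],fit(PAIL,d["mask"],0,"side",(.464,.296,.018))); go(.4645,.263,.119,1.589)
t=vision.snapshot("top"); ps,_=paddles("top",.085,False)
for (p,f),c,col,l in ps: print("pad",p.round(4),"res%.2f"%f,"c%.2f"%c,l)
a=t[140:260,170:350]; b=im[130:300,170:310]; overlay
cv2.imwrite("pics/f.png",np.hstack([cv2.resize(x,None,fx=400/x.shape[0],fy=400/x.shape[0],interpolation=cv2.INTER_CUBIC)[:,:450] for x in(a,b)])[:,:800])
E
```

```text
t27.63 tcp [0.4653 0.2629 0.2049] yaw 1.595 tilt [0.001 0.   ] F [0.8 0.3 0.6] gap 0.0500 grip 0.0 q [ 0.4   0.38  1.58 -0.    1.18  0.38]
0.81 (array([0.46488261, 0.29729974, 0.03737546]), np.float64(0.017026507876269))
shift [ 0.    -0.004  0.429] turn [ 0.001 -0.    -0.004] rows>= 3.0
pad [ 0.6335 -0.009   3.101 ] res0.06 c0.83 [287.6, 177.2]
pad [0.5011 0.5884 1.7018] res0.08 c0.83 [113.7, 210.6]
pad [ 0.6291 -0.0778  6.2377] res0.01 c0.80 [307.6, 174.8]
pad [ 0.6254 -0.1481  3.0915] res0.04 c0.60 [327.2, 188.5]
pad [0.3565 0.431  2.2624] res0.21 c0.58 [158.6, 253.4]
```

View pics/f.png

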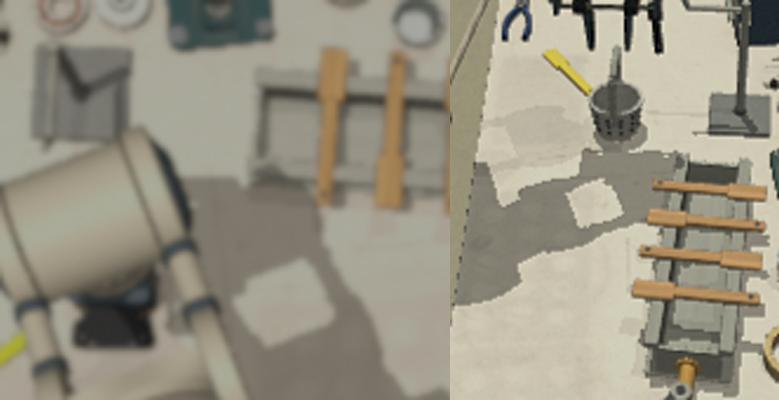

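All four paddles lie square on the trough. The pail at (615,110) in the right panel is under the gripper. Descending onto the bail, off-centre.

Call:
arm_command:
  steps:
    - [[0.008, -0.004, 0.1], [0, 0, 0]]
    - [[0, 0, 0.1], [0, 0, 0]]
    - [[0, 0, 0.1], [0, 0, 0]]
    - [[0, 0, 0.08], [0, 0, 0]]
    - [[0, 0, 0.045], [0, 0, 0]]
    - [[0, 0, 0], [0, 0, 0]]
    - [[0, 0, 0], [0, 0, 0]]

```text
time: 28.42
eef_pos: [0.4645, 0.2645, 0.1194]
ee_rot: [0.701, 0.713, -0.0, -0.0]
ft_force: [0.3, -0.4, 0.7]
finger_gap: 0.0503
grip_force: 0.0
```

Call:
arm_command:
  steps:
    - [[0, 0, 0], [0, 0, 0]]
    - [[0, 0, 0], [0, 0, 0]]
    - [[0, 0, 0], [0, 0, 0]]
    - [[0, 0, 0], [0, 0, 0]]
    - [[0, 0, 0], [0, 0, 0]]
    - [[0, 0, 0], [0, 0, 0]]
    - [[0, 0, 0], [0, 0, 0]]
  fingers: -1
  grip_force: 40

```text
time: 29.0
eef_pos: [0.4645, 0.2644, 0.1193]
ee_rot: [0.701, 0.713, 0.0, 0.0]
ft_force: [0.7, -0.7, 2.9]
finger_gap: 0.0117
grip_force: 40.0
```

Call:
arm_command:
  steps:
    - [[0, 0, -0.05], [0, 0, 0]]
    - [[0, 0, -0.1], [0, 0, 0]]
    - [[0, 0, -0.13], [0, 0, 0]]
    - [[0, 0, -0.13], [0, 0, 0]]
    - [[0, 0, -0.13], [0, 0, 0]]
    - [[0, 0, -0.1], [0, 0, 0]]
    - [[0, 0, -0.03], [0, 0, 0]]
    - [[0, 0, 0], [0, 0, 0]]

```text
time: 29.67
eef_pos: [0.465, 0.2647, 0.2548]
ee_rot: [0.701, 0.713, 0.001, 0.001]
ft_force: [-0.3, 0.1, -2.0]
finger_gap: 0.012
grip_force: 40.0
```

```bash
python3 - <<'E'
from h import *
st()
E
```

```text
t29.67 tcp [0.465  0.2647 0.2548] yaw 1.589 tilt [0.003 0.001] F [-0.3  0.1 -2. ] gap 0.0120 grip 40.0 q [0.41 0.33 1.51 0.   1.3  0.39]
```

```bash
python3 - <<'E'
from h import *
go(.617,.3113,.255,1.5708)
im=vision.snapshot("side"); t=vision.snapshot("top"); d=cut_out("lint_pail","side")[0]; z=.2548-.1193; print(fit(PAIL,d["mask"],z,"side",(.465,.297,.018)),d["confidence"])
b=im[80:200,200:340]; cv2.imwrite("pics/g.png",cv2.resize(b,None,fx=5,fy=5,interpolation=cv2.INTER_CUBIC))
E
```

```text
shift [0.22  0.764 0.001] turn [ 0.003 -0.001  0.017] rows>= 4.0
(array([0.46461177, 0.29322078, 0.14266665]), np.float64(0.07172104539496273)) 0.83
```

View pics/g.png

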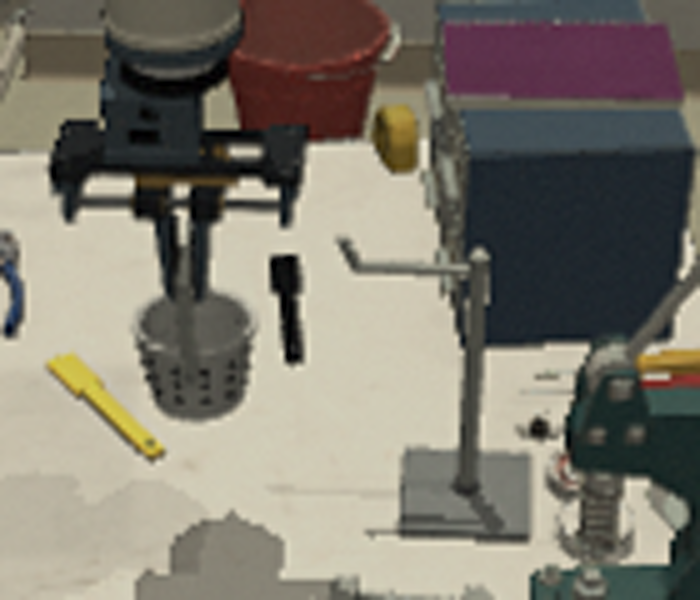

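Call:
arm_command:
  steps:
    - [[0, 0, -0.025], [0, 0, 0.017]]
    - [[0.02, 0.06, 0], [0, 0, 0]]
    - [[0.025, 0.09, 0], [0, 0, 0]]
    - [[0.03, 0.1, 0], [0, 0, 0]]
    - [[0.03, 0.1, 0], [0, 0, 0]]
    - [[0, 0, 0], [0, 0, 0]]

```text
time: 30.32
eef_pos: [0.5372, 0.286, 0.257]
ee_rot: [0.708, 0.707, -0.0, 0.0]
ft_force: [-0.3, -0.9, -2.6]
finger_gap: 0.0118
grip_force: 40.0
```

```bash
python3 - <<'E'
from h import *
st(); go(.617,.3113,.259,1.5708)
E
```

```text
t30.32 tcp [0.5372 0.286  0.257 ] yaw 1.569 tilt [ 0. -0.] F [-0.3 -0.9 -2.6] gap 0.0118 grip 40.0 q [ 0.39  0.43  1.33 -0.    1.38  0.39]
shift [ 0.127  0.399 -0.01 ] turn [ 0.     0.    -0.002] rows>= 3.0
```

Call:
arm_command:
  steps:
    - [[0.025, 0.05, -0.012], [0, 0, 0]]
    - [[0.027, 0.08, 0], [0, 0, 0]]
    - [[0.025, 0.08, 0], [0, 0, 0]]
    - [[0.025, 0.08, 0], [0, 0, 0]]
    - [[0.015, 0.07, 0], [0, 0, 0]]
    - [[0.01, 0.04, 0], [0, 0, 0]]
    - [[0, 0, 0], [0, 0, 0]]
    - [[0, 0, 0], [0, 0, 0]]

```text
time: 30.98
eef_pos: [0.6139, 0.3106, 0.2598]
ee_rot: [0.707, 0.707, -0.001, -0.0]
ft_force: [0.1, -0.4, -2.9]
finger_gap: 0.0119
grip_force: 40.0
```

```bash
python3 - <<'E'
from h import *
st(); go(.617,.3113,.2225,1.5708)
im=vision.snapshot("side"); t=vision.snapshot("top")
b=im[80:180,230:350];a=t[120:220,150:270]; cv2.imwrite("pics/i.png",np.hstack([cv2.resize(x,(400,333),interpolation=cv2.INTER_CUBIC) for x in(a,b)]))
E
```

```text
t30.98 tcp [0.6139 0.3106 0.2598] yaw 1.570 tilt [-0.001 -0.001] F [ 0.1 -0.4 -2.9] gap 0.0119 grip 40.0 q [0.38 0.55 1.11 0.   1.48 0.38]
shift [0.004 0.016 0.187] turn [-0.001  0.001 -0.001] rows>= 1.0
```

View pics/i.png

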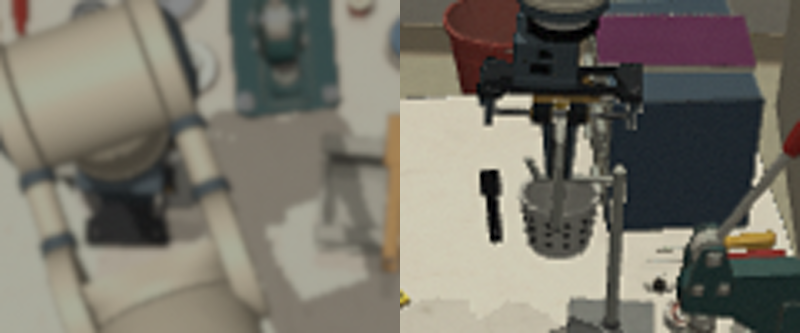

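The hook tip (530,165) is outside the bail and the arm (600,180) runs over the rim, so I'll lower.

Call:
arm_command:
  steps:
    - [[0.004, 0.016, 0.03], [0, 0, 0]]
    - [[0, 0, 0.05], [0, 0, 0]]
    - [[0, 0, 0.05], [0, 0, 0]]
    - [[0, 0, 0.035], [0, 0, 0]]
    - [[0, 0, 0], [0, 0, 0]]
    - [[0, 0, 0], [0, 0, 0]]

```text
time: 31.58
eef_pos: [0.6172, 0.3115, 0.2268]
ee_rot: [0.707, 0.707, -0.001, -0.0]
ft_force: [-1.0, 0.4, -1.5]
finger_gap: 0.0115
grip_force: 40.0
```

Call:
arm_command:
  steps:
    - [[0, 0, 0.01], [0, 0, 0]]
    - [[0, 0, 0.01], [0, 0, 0]]
    - [[0, 0, 0], [0, 0, 0]]
    - [[0, 0, 0], [0, 0, 0]]

```text
time: 31.92
eef_pos: [0.6177, 0.3116, 0.2237]
ee_rot: [0.707, 0.707, 0.0, 0.0]
ft_force: [-0.2, 0.7, -2.3]
finger_gap: 0.0117
grip_force: 40.0
```

```bash
python3 - <<'E'
from h import *
st(); go(.617,.3113,.2225,1.5708)
E
```

```text
t31.92 tcp [0.6177 0.3116 0.2237] yaw 1.571 tilt [0. 0.] F [-0.2  0.7 -2.3] gap 0.0117 grip 40.0 q [0.38 0.58 1.15 0.   1.41 0.38]
shift [-0.002 -0.003  0.006] turn [ 0. -0. -0.] rows>= 1.0
```

Call:
arm_command:
  steps:
    - [[0, 0, 0.006], [0, 0, 0]]
    - [[0, 0, 0], [0, 0, 0]]
    - [[0, 0, 0], [0, 0, 0]]

```text
time: 32.17
eef_pos: [0.6176, 0.3116, 0.2224]
ee_rot: [0.707, 0.707, 0.0, -0.0]
ft_force: [0.1, 0.6, -2.8]
finger_gap: 0.0116
grip_force: 40.0
```

```bash
python3 - <<'E'
from h import *
st()
im=vision.snapshot("side")
g=cv2.resize(im,None,fx=4,fy=4,interpolation=cv2.INTER_CUBIC); cv2.imwrite("pics/j.png",cv2.resize(g[90*4:180*4,240*4:340*4],None,fx=1.6,fy=1.6))
E
```

```text
t32.17 tcp [0.6176 0.3116 0.2224] yaw 1.571 tilt [-0.  0.] F [ 0.1  0.6 -2.8] gap 0.0116 grip 40.0 q [0.38 0.58 1.15 0.   1.41 0.38]
```

View pics/j.png

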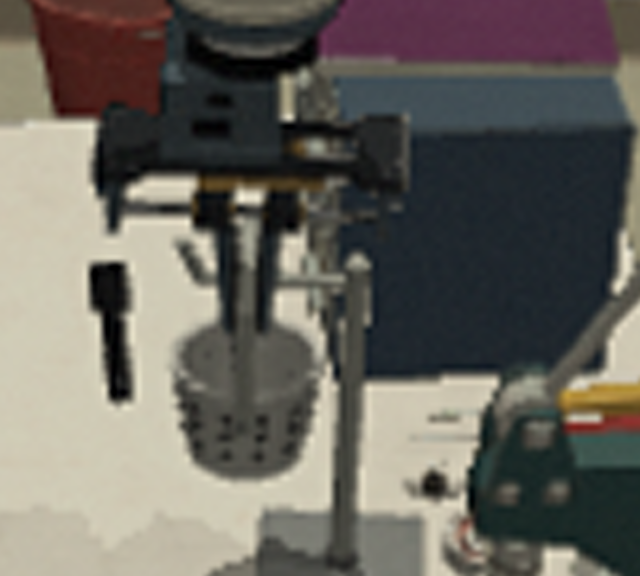

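It hangs upright but hasn't touched yet (the weight is still on the tool). I'll lower by small steps until contact.

Call:
arm_command:
  steps:
    - [[0, 0, 0.006], [0, 0, 0]]
    - [[0, 0, 0], [0, 0, 0]]
    - [[0, 0, 0], [0, 0, 0]]

```text
time: 32.47
eef_pos: [0.6178, 0.3117, 0.222]
ee_rot: [0.707, 0.707, 0.0, 0.0]
ft_force: [-1.7, -1.2, 5.5]
finger_gap: 0.0119
grip_force: 40.0
```

Call:
arm_command:
  steps:
    - [[0, 0, 0.006], [0, 0, 0]]
    - [[0, 0, 0], [0, 0, 0]]
    - [[0, 0, 0], [0, 0, 0]]

```text
time: 32.72
eef_pos: [0.6179, 0.3116, 0.2213]
ee_rot: [0.707, 0.707, 0.001, 0.0]
ft_force: [-4.2, -3.4, 10.8]
finger_gap: 0.0114
grip_force: 40.0
```

Call:
arm_command:
  steps:
    - [[0, 0, -0.007], [0, 0, 0]]
    - [[0, 0, 0], [0, 0, 0]]
    - [[0, 0, 0], [0, 0, 0]]
  grip_force: 6

```text
time: 32.97
eef_pos: [0.6178, 0.3117, 0.2217]
ee_rot: [0.707, 0.707, 0.0, 0.0]
ft_force: [-0.4, -0.9, 2.3]
finger_gap: 0.0113
grip_force: 6.0
```

Call:
arm_command:
  steps:
    - [[0, 0, 0], [0, 0, 0]]
    - [[0, 0, 0], [0, 0, 0]]
    - [[0, 0, 0], [0, 0, 0]]
    - [[0, 0, 0], [0, 0, 0]]
    - [[0, 0, 0], [0, 0, 0]]
    - [[0, 0, 0], [0, 0, 0]]
  fingers: 0

```text
time: 33.47
eef_pos: [0.6176, 0.3116, 0.2213]
ee_rot: [0.707, 0.707, -0.0, -0.0]
ft_force: [0.4, 0.9, 0.3]
finger_gap: 0.0454
grip_force: 0.0
```

Call:
arm_command:
  steps:
    - [[0, 0, -0.04], [0, 0, 0]]
    - [[0, 0, -0.08], [0, 0, 0]]
    - [[0, 0, -0.1], [0, 0, 0]]
    - [[0, 0, -0.1], [0, 0, 0]]
    - [[0, 0, -0.1], [0, 0, 0]]
    - [[0, 0, -0.08], [0, 0, 0]]
    - [[0, 0, 0], [0, 0, 0]]

```text
time: 34.05
eef_pos: [0.6188, 0.3121, 0.3259]
ee_rot: [0.707, 0.707, 0.003, 0.001]
ft_force: [1.2, 0.6, 0.5]
finger_gap: 0.0456
grip_force: 0.0
```

Call:
arm_command:
  steps:
    - [[-0.15, 0, 0], [0, 0, 0]]
    - [[-0.2, 0, 0], [0, 0, 0]]
    - [[-0.2, 0, 0], [0, 0, 0]]
    - [[-0.2, 0, 0], [0, 0, 0]]
    - [[-0.2, -0.05, 0], [0, 0, 0]]
    - [[-0.2, -0.05, 0], [0, 0, 0]]
    - [[-0.2, -0.05, 0], [0, 0, 0]]
    - [[-0.2, -0.05, 0], [0, 0, 0]]

```text
time: 34.72
eef_pos: [0.5766, -0.0001, 0.3213]
ee_rot: [0.707, 0.707, -0.0, -0.0]
ft_force: [1.3, -0.2, 0.2]
finger_gap: 0.0457
grip_force: 0.0
```

Call:
arm_command:
  steps:
    - [[-0.19, 0, 0], [0, 0, 0]]
    - [[-0.19, 0, 0], [0, 0, 0]]
    - [[-0.19, 0, 0], [0, 0, 0]]
    - [[-0.19, 0, 0], [0, 0, 0]]
    - [[-0.19, 0, 0], [0, 0, 0]]
    - [[-0.19, 0, 0], [0, 0, 0]]
    - [[0, 0, 0], [0, 0, 0]]
    - [[0, 0, 0], [0, 0, 0]]

```text
time: 35.38
eef_pos: [0.5772, -0.2282, 0.3209]
ee_rot: [0.708, 0.706, -0.0, -0.0]
ft_force: [-0.3, 1.1, 0.1]
finger_gap: 0.0455
grip_force: 0.0
```

```bash
python3 - <<'E'
from h import *
st()
im=vision.snapshot("side"); t=vision.snapshot("top"); ps,_=paddles("top",.085,False)
for (p,f),c,col,l in ps: print("pad",p.round(4),"res%.2f"%f,"c%.2f"%c,l)
d=cut_out("lint_pail","side")[0]; print(fit(PAIL,d["mask"],.103,"side",(.617,.3435,.0)))
d=cut_out("lint_pail","top")[0]; print(fit(PAIL,d["mask"],.103,"top",(.617,.3435,.0)))
b=im[90:350,190:340];a=t[110:290,150:420]
cv2.imwrite("pics/k.png",np.hstack([cv2.resize(x,None,fx=f,fy=f,interpolation=cv2.INTER_CUBIC)[:400] for x,f in((a,1.8),(b,2.))])[:,:800])
E
```

```text
t35.38 tcp [ 0.5772 -0.2282  0.3209] yaw 1.568 tilt [-0.001  0.   ] F [-0.3  1.1  0.1] gap 0.0455 grip 0.0 q [-0.47  0.41  1.19 -0.    1.54 -0.47]
pad [ 0.6266 -0.1476  3.0788] res0.04 c0.85 [325.7, 189.1]
pad [0.5007 0.5904 1.7132] res0.08 c0.74 [114.2, 209.8]
pad [ 0.6273 -0.0784  6.2196] res0.05 c0.68 [306.9, 177.8]
pad [ 0.6333 -0.0087  3.0788] res0.06 c0.67 [287.6, 185.7]
pad [0.3569 0.4317 2.2569] res0.08 c0.65 [160.1, 255.4]
(array([0.62295889, 0.33986501, 0.07319216]), np.float64(0.19652018135525204))
(array([0.61816435, 0.3455483 , 0.01929379]), np.float64(0.04650018431611475))Traceback (most recent call last):
  File "<stdin>", line 8, in <module>
    return _nx.concatenate(arrs, 1, dtype=dtype, casting=casting)
           ~~~~~~~~~~~~~~~^^^^^^^^^^^^^^^^^^^^^^^^^^^^^^^^^^^^^^^
ValueError: all the input array dimensions except for the concatenation axis must match exactly, but along dimension 0, the array at index 0 has size 324 and the array at index 1 has size 400
```

```bash
python3 - <<'E'
from h import *
im=vision.snapshot("side"); t=vision.snapshot("top")
cv2.imwrite("pics/l.png",np.hstack([cv2.resize(x,(w,560),interpolation=cv2.INTER_CUBIC) for x,w in((t[110:290,160:300],435),(im[90:350,190:340],323))]))
E
```

```text
(no output)
```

View pics/l.png

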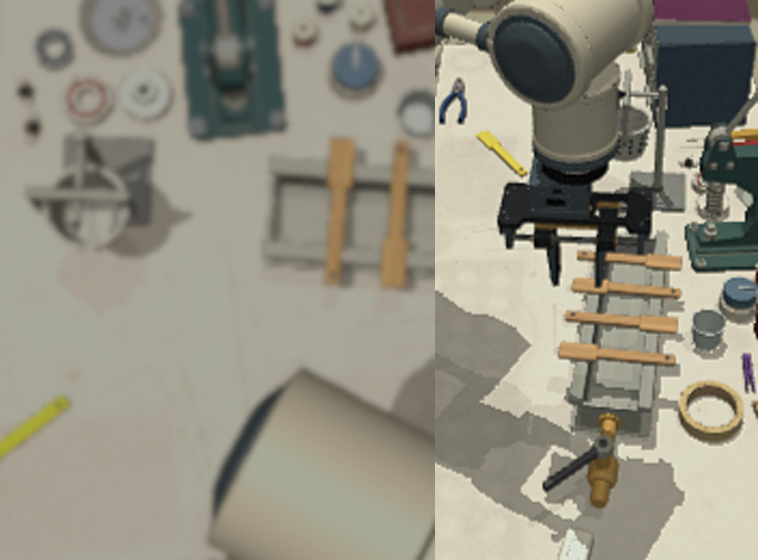

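The pail hangs on the hook with the bail's middle (80,195) over the arm (82,165). The four paddles lie across the trough and the lever is at half. Handing in.

```bash
python3 -c "
from workcell import r
print(r.close_job())"
```

```text
the job is handed in; nothing more can be done
None
```

The job is handed in after about 36 s of robot time: the cock lever is half open, all four paddles present lie flat across the trough, and the pail hangs upright on the hook by the middle of its bail. The judge's verdict was not shown.

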